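Shut down and clear the tyre-repair press bench

TASK

Shut down the repair bench: first throw the press's switch lever fully over, away from the robot, to turn it off; then slide both steel pressing plates along the bench, without lifting them, so that one lies wholly and squarely on each cooling bay. Also nest all the loose nut cups upright, fully home, in one stack in the cup that stands on the round rubber mat, which stays on its mat. Leave the other things on the bench where they are.

Things in the scene. Friction and masses are not known exactly. Their poses are not given: they have to be found in the camera images.
- switch (a joint): switch lever on a grey block 70 x 50 x 25 mm at the right: 0 = on (leaning towards the robot, -x of its block), 1.0 = off (end stop, leaning away, +x of its block); it turns about a level axis 22 mm above the bench and stays where it is left; about 1 N at the tip moves it
- switch_base: the switch's fixed block; origin at the centre of its underside, directly below the lever's axis; the lever swings in its x-z plane, from -x to +x
- switch_tip (a point): centre of the 26 mm black ball at the lever's end, 80 mm from its axis; the stem is a 10 mm rod
- plate1: steel pressing plate, 100 mm along its x by 70 mm along its y by 12 mm thick, 450 g, flat on the bench on the right, with a dark wooden bar handle upright on its middle: 60 mm along x, 14 mm wide along y, top 42 mm above the bench. Origin at the centre of its underside, z up
- plate2: steel pressing plate, 100 mm along its x by 70 mm along its y by 12 mm thick, 450 g, flat on the bench on the right, with a dark wooden bar handle upright on its middle: 60 mm along x, 14 mm wide along y, top 42 mm above the bench. Origin at the centre of its underside, z up (same as plate1; either goes in either bay)
- bay_left (a point): centre of the left (+y) cooling bay of the cold plate: a dark steel rectangle 116 mm along x by 86 mm along y, level with the bench (nothing to climb), z up. The two bay centres are 110 mm apart along y; a fixed stop rail 14 mm high stands beyond the bays, its near face 78 mm in +x from the bay centre
- bay_right (a point): centre of the right (-y) cooling bay of the cold plate: a dark steel rectangle 116 mm along x by 86 mm along y, level with the bench (nothing to climb), z up. The two bay centres are 110 mm apart along y; a fixed stop rail 14 mm high stands beyond the bays, its near face 78 mm in +x from the bay centre
- coaster: fixed round black rubber mat, 110 mm across, 4 mm thick, on the left; origin at the centre of its underside
- cup_base: the first cup of the stack, an empty, loose cup standing upright on the round mat, identical to the loose cups; origin at the centre of its underside (4 mm above the bench), z up
- cup1: loose tapered steel nut cup, same as cup_base: 75 mm high, outside diameter 67 mm at the rim, 42 mm at the foot, wall 2.5 mm, 160 g; upright and empty on the bench, left of the plates. Origin at the centre of its underside, z up. Its thick inner floor is 30 mm above the underside: a nested cup sits 30 mm higher than the one it is in, with 2 mm play. May be absent (4 to 6 are present)
- cup2: loose tapered steel nut cup, same as cup_base: 75 mm high, outside diameter 67 mm at the rim, 42 mm at the foot, wall 2.5 mm, 160 g; upright and empty on the bench, left of the plates. Origin at the centre of its underside, z up. Its thick inner floor is 30 mm above the underside: a nested cup sits 30 mm higher than the one it is in, with 2 mm play. May be absent (4 to 6 are present)
- cup3: loose tapered steel nut cup, same as cup_base: 75 mm high, outside diameter 67 mm at the rim, 42 mm at the foot, wall 2.5 mm, 160 g; upright and empty on the bench, left of the plates. Origin at the centre of its underside, z up. Its thick inner floor is 30 mm above the underside: a nested cup sits 30 mm higher than the one it is in, with 2 mm play. May be absent (4 to 6 are present)
- cup4: loose tapered steel nut cup, same as cup_base: 75 mm high, outside diameter 67 mm at the rim, 42 mm at the foot, wall 2.5 mm, 160 g; upright and empty on the bench, left of the plates. Origin at the centre of its underside, z up. Its thick inner floor is 30 mm above the underside: a nested cup sits 30 mm higher than the one it is in, with 2 mm play. May be absent (4 to 6 are present)
- cup5: loose tapered steel nut cup, same as cup_base: 75 mm high, outside diameter 67 mm at the rim, 42 mm at the foot, wall 2.5 mm, 160 g; upright and empty on the bench, left of the plates. Origin at the centre of its underside, z up. Its thick inner floor is 30 mm above the underside: a nested cup sits 30 mm higher than the one it is in, with 2 mm play. May be absent (4 to 6 are present)
- cup6: loose tapered steel nut cup, same as cup_base: 75 mm high, outside diameter 67 mm at the rim, 42 mm at the foot, wall 2.5 mm, 160 g; upright and empty on the bench, left of the plates. Origin at the centre of its underside, z up. Its thick inner floor is 30 mm above the underside: a nested cup sits 30 mm higher than the one it is in, with 2 mm play. May be absent (4 to 6 are present)
- solution_jar: bystander, leave it alone: amber jar, 48 mm across, 70 mm high, among the cups and plates
- spanner: bystander, leave it alone: spanner 160 mm long, flat on the bench beyond the cups
- tape_roll: bystander, leave it alone: black roll of tape, 100 mm across, 24 mm high, lying on the bench on the far left
- hammer: bystander, leave it alone: hammer 260 mm long, lying beyond the cold plate
- screwdriver: bystander, leave it alone: yellow-handled screwdriver 200 mm long, lying on the right
- spray_can: bystander, leave it alone: red spray can, 66 mm across, 190 mm high, beyond the switch

How it is judged (in metres and radians):
On the way, in this order (a step that is already met when the one before it is completed fails the run):
1. the switch lever is thrown fully over (off) (value of joint switch above 0.85 rad), for 0.2 s.
2. one pressing plate lies squarely on each cooling bay ((((x of plate1 in the frame of bay_left between -0.012 and 0.012 m and y of plate1 in the frame of bay_left between -0.012 and 0.012 m and angle between the x axis of plate1 and the x axis of bay_left, either way round below 0.15 rad and height (world z) of plate1 below 0.004 m and linear speed of plate1 below 0.02 m/s) and (x of plate2 in the frame of bay_right between -0.012 and 0.012 m and y of plate2 in the frame of bay_right between -0.012 and 0.012 m and angle between the x axis of plate2 and the x axis of bay_right, either way round below 0.15 rad and height (world z) of plate2 below 0.004 m and linear speed of plate2 below 0.02 m/s)) or ((x of plate1 in the frame of bay_right between -0.012 and 0.012 m and y of plate1 in the frame of bay_right between -0.012 and 0.012 m and angle between the x axis of plate1 and the x axis of bay_right, either way round below 0.15 rad and height (world z) of plate1 below 0.004 m and linear speed of plate1 below 0.02 m/s) and (x of plate2 in the frame of bay_left between -0.012 and 0.012 m and y of plate2 in the frame of bay_left between -0.012 and 0.012 m and angle between the x axis of plate2 and the x axis of bay_left, either way round below 0.15 rad and height (world z) of plate2 below 0.004 m and linear speed of plate2 below 0.02 m/s)))), for 0.2 s.
At the end, for the whole second after the job is handed in: Lever past 0.85 rad; a plate flat in each bay, within 12 mm of its centre along each axis, square to 0.15 rad; cup_base upright within 25 mm of the mat centre; each loose cup upright (0.12 rad), within 18 mm of its axis, 24 to 36 mm above the cup it sits in (axes within 7 mm); all at rest (value of joint switch above 0.85 rad and (((x of plate1 in the frame of bay_left between -0.012 and 0.012 m and y of plate1 in the frame of bay_left between -0.012 and 0.012 m and angle between the x axis of plate1 and the x axis of bay_left, either way round below 0.15 rad and height (world z) of plate1 below 0.004 m and linear speed of plate1 below 0.02 m/s) and (x of plate2 in the frame of bay_right between -0.012 and 0.012 m and y of plate2 in the frame of bay_right between -0.012 and 0.012 m and angle between the x axis of plate2 and the x axis of bay_right, either way round below 0.15 rad and height (world z) of plate2 below 0.004 m and linear speed of plate2 below 0.02 m/s)) or ((x of plate1 in the frame of bay_right between -0.012 and 0.012 m and y of plate1 in the frame of bay_right between -0.012 and 0.012 m and angle between the x axis of plate1 and the x axis of bay_right, either way round below 0.15 rad and height (world z) of plate1 below 0.004 m and linear speed of plate1 below 0.02 m/s) and (x of plate2 in the frame of bay_left between -0.012 and 0.012 m and y of plate2 in the frame of bay_left between -0.012 and 0.012 m and angle between the x axis of plate2 and the x axis of bay_left, either way round below 0.15 rad and height (world z) of plate2 below 0.004 m and linear speed of plate2 below 0.02 m/s))) and horizontal distance between cup_base and coaster below 0.025 m and angle between each of cup_base, cup1, cup2, cup3, cup4, cup5, cup6's own z axis and vertical below 0.12 rad and height (world z) of cup_base below 0.008 m and linear speed of each of cup_base, cup1, cup2, cup3, cup4, cup5, cup6 below 0.02 m/s and horizontal distance between each of cup1, cup2, cup3, cup4, cup5, cup6 and cup_base below 0.018 m and ((horizontal distance between cup1 and cup_base below 0.007 m and z of cup1 in the frame of cup_base between 0.024 and 0.036 m) or (horizontal distance between cup1 and cup2 below 0.007 m and z of cup1 in the frame of cup2 between 0.024 and 0.036 m) or (horizontal distance between cup1 and cup3 below 0.007 m and z of cup1 in the frame of cup3 between 0.024 and 0.036 m) or (horizontal distance between cup1 and cup4 below 0.007 m and z of cup1 in the frame of cup4 between 0.024 and 0.036 m) or (horizontal distance between cup1 and cup5 below 0.007 m and z of cup1 in the frame of cup5 between 0.024 and 0.036 m) or (horizontal distance between cup1 and cup6 below 0.007 m and z of cup1 in the frame of cup6 between 0.024 and 0.036 m)) and ((horizontal distance between cup2 and cup_base below 0.007 m and z of cup2 in the frame of cup_base between 0.024 and 0.036 m) or (horizontal distance between cup2 and cup1 below 0.007 m and z of cup2 in the frame of cup1 between 0.024 and 0.036 m) or (horizontal distance between cup2 and cup3 below 0.007 m and z of cup2 in the frame of cup3 between 0.024 and 0.036 m) or (horizontal distance between cup2 and cup4 below 0.007 m and z of cup2 in the frame of cup4 between 0.024 and 0.036 m) or (horizontal distance between cup2 and cup5 below 0.007 m and z of cup2 in the frame of cup5 between 0.024 and 0.036 m) or (horizontal distance between cup2 and cup6 below 0.007 m and z of cup2 in the frame of cup6 between 0.024 and 0.036 m)) and ((horizontal distance between cup3 and cup_base below 0.007 m and z of cup3 in the frame of cup_base between 0.024 and 0.036 m) or (horizontal distance between cup3 and cup1 below 0.007 m and z of cup3 in the frame of cup1 between 0.024 and 0.036 m) or (horizontal distance between cup3 and cup2 below 0.007 m and z of cup3 in the frame of cup2 between 0.024 and 0.036 m) or (horizontal distance between cup3 and cup4 below 0.007 m and z of cup3 in the frame of cup4 between 0.024 and 0.036 m) or (horizontal distance between cup3 and cup5 below 0.007 m and z of cup3 in the frame of cup5 between 0.024 and 0.036 m) or (horizontal distance between cup3 and cup6 below 0.007 m and z of cup3 in the frame of cup6 between 0.024 and 0.036 m)) and ((horizontal distance between cup4 and cup_base below 0.007 m and z of cup4 in the frame of cup_base between 0.024 and 0.036 m) or (horizontal distance between cup4 and cup1 below 0.007 m and z of cup4 in the frame of cup1 between 0.024 and 0.036 m) or (horizontal distance between cup4 and cup2 below 0.007 m and z of cup4 in the frame of cup2 between 0.024 and 0.036 m) or (horizontal distance between cup4 and cup3 below 0.007 m and z of cup4 in the frame of cup3 between 0.024 and 0.036 m) or (horizontal distance between cup4 and cup5 below 0.007 m and z of cup4 in the frame of cup5 between 0.024 and 0.036 m) or (horizontal distance between cup4 and cup6 below 0.007 m and z of cup4 in the frame of cup6 between 0.024 and 0.036 m)) and ((horizontal distance between cup5 and cup_base below 0.007 m and z of cup5 in the frame of cup_base between 0.024 and 0.036 m) or (horizontal distance between cup5 and cup1 below 0.007 m and z of cup5 in the frame of cup1 between 0.024 and 0.036 m) or (horizontal distance between cup5 and cup2 below 0.007 m and z of cup5 in the frame of cup2 between 0.024 and 0.036 m) or (horizontal distance between cup5 and cup3 below 0.007 m and z of cup5 in the frame of cup3 between 0.024 and 0.036 m) or (horizontal distance between cup5 and cup4 below 0.007 m and z of cup5 in the frame of cup4 between 0.024 and 0.036 m) or (horizontal distance between cup5 and cup6 below 0.007 m and z of cup5 in the frame of cup6 between 0.024 and 0.036 m)) and ((horizontal distance between cup6 and cup_base below 0.007 m and z of cup6 in the frame of cup_base between 0.024 and 0.036 m) or (horizontal distance between cup6 and cup1 below 0.007 m and z of cup6 in the frame of cup1 between 0.024 and 0.036 m) or (horizontal distance between cup6 and cup2 below 0.007 m and z of cup6 in the frame of cup2 between 0.024 and 0.036 m) or (horizontal distance between cup6 and cup3 below 0.007 m and z of cup6 in the frame of cup3 between 0.024 and 0.036 m) or (horizontal distance between cup6 and cup4 below 0.007 m and z of cup6 in the frame of cup4 between 0.024 and 0.036 m) or (horizontal distance between cup6 and cup5 below 0.007 m and z of cup6 in the frame of cup5 between 0.024 and 0.036 m))); the robot touches nothing.
It fails at once if a pressing plate is lifted off the bench (more than 15 mm) (height (world z) of any of plate1, plate2 above 0.015 m).
It fails at once if a bystander is moved more than 30 mm (distance of any of solution_jar, spanner, tape_roll, hammer, screwdriver, spray_can from where it was at the start of the episode above 0.03 m).
Of cup1, cup2, cup3, cup4, cup5, cup6 only 4 to 6 are there at a start; the rules pass over those that are not, and their reading is None.
At some moment in a run one of plate1, plate2 may be knocked a few centimetres aside while the robot is not near it.
It also fails if it takes over 210 s, if anything falls off the work surface, if the arm or the gripper's body presses on something with over 40 N, if the wrist force passes 120 N, or if a joint passes its speed limit or range.

ROBOT

A 6-joint arm with a two-finger parallel gripper is mounted at the origin on the work surface. World frame = base frame: x ahead of the robot, y to its left, z up, the work surface at z = 0. Lengths are in mm, angles in rad, forces in N, time in s.
With the tool pointing down it reaches from about 275 to 750 mm from the base axis. Payload 10.2 kg.
Tool frame: the origin (TCP) lies on the front face of the gripper's body, between the roots of the fingers; the fingertips stand 73 mm ahead of it and the grasp point (between the pads) lies 54 mm ahead of it; z points along the fingers, y is the line along which they close (so a half turn about z gives the same grasp; the last joint's range is limited). The gripper opens to 85 mm and grips with 20 to 120 N. Pads are 22 mm wide; open, the fingers measure 114 mm over their backs; the gripper's body (76 mm by 85 mm) begins 54 mm behind the grasp point. The pads swing forward as they close: fully open they stand 13 mm farther back than shut.
Start: joints at [0.904, 0.313, 1.498, -0, 1.331, -0.223], TCP at [225.435, 474.142, 303.894] pointing down, gripper open.
Joint ranges: [-2.94, 2.94], [-0.97, 2.17], [0.19, 2.56], [-1.23, 4.37], [0.02, 3.11], [-2.88, 2.88]. Speed limits (rad/s): [2.39, 2.39, 3.01, 3.14, 3.14, 3.14].

INTERFACE

Orientations are given as a unit quaternion [w, x, y, z].
In Python, from rig import * gives the robot as it stands.
- The arm moves only by the tool step_arm, never from a script. Its argument "plan" is a list of rows, each an object with "offset": the shift along the tool's x, y, z in cm, a list of three; "rot": the turn, a rotation vector about the tool's x, y, z in degrees, a list of three; "gripper": the finger opening in cm, from 0 to 8.54. In form: [{"offset": [x, y, z], "rot": [wx, wy, wz], "gripper": gripper}, ...]. A call has 1 to 12 rows; each row is the pose to reach, as a shift and turn from the pose commanded when the call began, along the tool's axes at that moment; what a row does not reach only later rows make up. A row lasts 1/10 s, in which the tool goes at most 50 mm and 8.59 degrees, less where a joint would pass 70% of its speed; a pose out of reach is approached as far as the arm can. A call with a gripper value outside its range is refused whole. The fingers move at their own pace and stop on an object; "squeeze" is the grip in N (left out, the last holds). Time passes only in rows, so rows that repeat a pose let the fingers close. It gives the time, the measured TCP pose, the force, the opening and the grip force at its end, in the units of the state.
- sense(): the state, without advancing time (a new reading comes with each control period).
- capture(name): name is "side" or "top" or "wrist"; returns a dict with "color" (400x640x3 uint8, red, green, blue), "depth" (400x640 float32, mm along the optical axis (not along the pixel's ray), 0 where there is no reading), "vertical_fov" (degrees; the focal length in pixels is half the picture's height over the tangent of half this angle, whatever the lens; pixels are square), "cx", "cy" (the principal point, pixels), "rvec" (rotation vector, rad) and "tvec" (3), from world to camera coordinates, as OpenCV has them; the wrist camera has in their place "mount" (4x4, takes a point from camera to tool coordinates, whose origin is the TCP and whose axes are the flange's). Camera axes: x right, y down, z forward; pixel columns grow to the right and rows downward; lengths in mm; the calibration is good to about 2 mm. A picture is of the moment at which its call begins: read the wrist's pose just before it.
- finish_job(): hands the job in; it is judged then, once.
The state is a dict: "time_s": time; "joints": joint angles; "dq": joint speeds; "tau": joint torques, N m; "eef_pos": TCP position; "ee_rot": TCP orientation; "force": force on the tool from outside, world axes, zero at the start; "wrist_torque": the same for the moment, N m; "grip_width": opening from 0.0 (shut) to 1.0 (fully open); "grip_force": force on a finger pad.
Only numpy, scipy, OpenCV 4.12 (cv2) and the standard library are available. Lean on these libraries where they do the work, as an engineer would, in place of code of your own. Each camera call takes 0.05 s, during which the arm holds its last target. There are 200 camera calls.

## Working session

There is one attempt and no reset: what is moved stays moved. The work goes in short steps, Python scripts to look and compute and a tool call to move; the robot and the scene stay as the last step left them, time stands still between calls to the robot, and variables do not carry over. Pictures are saved under pics/ and viewed, at most 14 in all, crops included, and the job is handed in when it is done.

Besides the shell and the picture viewer there is one more tool, called by a JSON object that holds its "op" and its "data". step_arm: Moves the arm, as the interface text tells. Its arguments: {"type":"object","properties":{"plan":{"type":"array"},"squeeze":{"type":"number"}},"required":["plan"]}

```bash
ls; mkdir -p pics
cat > h.py <<'E'
from rig import *
import numpy as np, cv2
def cap(name):
    s=sense(); c=capture(name)
    H,W=c["depth"].shape; f=H/2/np.tan(np.radians(c["vertical_fov"])/2)
    if "mount" in c:
        from scipy.spatial.transform import Rotation as R
        q=s["ee_rot"]; T=np.eye(4); T[:3,:3]=R.from_quat([q[1],q[2],q[3],q[0]]).as_matrix(); T[:3,3]=s["eef_pos"]
        M=T@np.array(c["mount"])
    else:
        E=np.eye(4); E[:3,:3]=cv2.Rodrigues(np.array(c["rvec"],float))[0]; E[:3,3]=c["tvec"]; M=np.linalg.inv(E)
    v,u=np.mgrid[:H,:W]; d=c["depth"].astype(float)
    P=np.stack([(u-c["cx"])/f*d,(v-c["cy"])/f*d,d],-1)
    P=P@M[:3,:3].T+M[:3,3]; P[d<=0]=np.nan
    return c["color"],P,M,f,c
def save(n,img): cv2.imwrite("pics/"+n+".png",cv2.cvtColor(img,cv2.COLOR_RGB2BGR))
E
python3 - <<'E'
from h import *
print(sense())
for n in ("top","side"):
    img,P,M,f,c=cap(n); save(n+"0",img); print(n,M.round(2).tolist(),f,c["cx"],c["cy"])
    np.savez("/tmp/%s.npz"%n,img=img,P=P)
E
```

```text
pics
{'time_s': 0.0, 'joints': array([ 9.03557231e-01,  3.13431474e-01,  1.49843554e+00,  2.71598161e-05,
        1.33097812e+00, -2.23370313e-01]), 'dq': array([-0.00163016, -0.00121128, -0.00066873,  0.00062549,  0.0004522 ,
       -0.00086279]), 'tau': array([ 2.81576858e-04, -4.12270045e+01, -2.59741974e+01, -1.65814808e-04,
        4.11391142e-03, -1.99728157e-05]), 'eef_pos': array([225.34400251, 473.99924344, 303.34507262]), 'ee_rot': array([-2.81646230e-04,  2.20120093e-01,  9.75472579e-01, -5.59489882e-04]), 'force': array([ 0.2398594 , -0.24897473,  0.02037062]), 'wrist_torque': array([ 0.02237388,  0.009939  , -0.00218038]), 'grip_force': 0.0, 'grip_width': 1.0012523031582319}
top [[-0.02, -0.99, 0.12, 449.14], [-1.0, 0.02, -0.03, 11.22], [0.03, -0.12, -0.99, 1117.07], [0.0, 0.0, 0.0, 1.0]] 394.41555063495707 323.17504782359623 186.78243442754268
side [[0.88, -0.28, 0.39, 123.24], [-0.48, -0.52, 0.71, -866.52], [0.0, -0.81, -0.59, 779.88], [0.0, 0.0, 0.0, 1.0]] 451.29966731075115 314.54644048431186 201.69894750745726
```

View pics/top0.png

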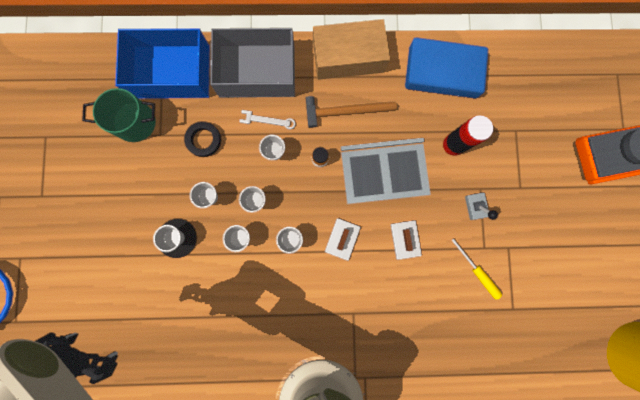

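View pics/side0.png

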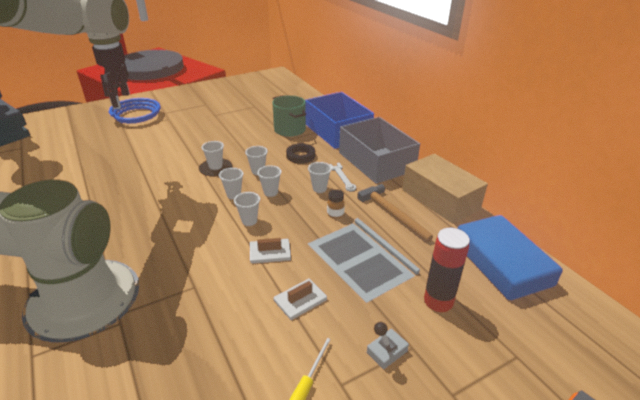

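The top view shows five loose cups at about (203,195), (252,199), (236,238), (289,239) and (272,147). The base cup on the mat is at (168,238) and the jar at (320,156). The plates are at (343,239) and (406,239), the bays at (367,175) and (405,171), and the switch at (480,205) with its ball at (492,214).

Run:
```python
from h import *
d=np.load("/tmp/top.npz"); img=d["img"].astype(int); P=d["P"]; z=P[...,2]
def win(u,v,r):
    m=np.zeros(z.shape,bool); m[v-r:v+r+1,u-r:u+r+1]=1; return m
for n,(u,v) in dict(base=(168,238),c1=(203,195),c2=(252,199),c3=(236,238),c4=(289,239),c5=(272,147),jar=(320,156)).items():
    m=win(u,v,20)&(z>55 if n!="base" else z>60)&(z<100); p=P[m]
    (cx,cy),r=cv2.minEnclosingCircle(p[:,:2].astype(np.float32)); print(n,m.sum(),round(cx),round(cy),"r",round(r,1),"zmax",np.nanpercentile(p[:,2],90).round(1), "bbox c",(((p[:,:2].max(0)+p[:,:2].min(0))/2)).round(0))
def rect(m,n):
    m=cv2.morphologyEx(m.astype(np.uint8),cv2.MORPH_OPEN,np.ones((2,2))).astype(bool)
    p=P[m]; (c,s,a)=cv2.minAreaRect(p[:,:2].astype(np.float32)); print(n,m.sum(),np.round(c),np.round(s),round(a,1),"z",np.median(p[:,2]).round(1),"mean",p.mean(0).round(0))
for n,u,v in (("pA",343,239),("pB",406,239)):
    rect(win(u,v,25)&(z>6)&(z<60),n); rect(win(u,v,25)&(z>30)&(z<60),n+" handle")
g=img.sum(2)
for n,u,v in (("bayL",367,175),("bayR",406,171)):
    rect(win(u,v,24)&(g<300)&(abs(z)<8)&(P[...,0]<600),n); print(g[v,u],P[v,u].round(0),g[v,u-22],g[v,u+22])
rect(win(480,205,25)&(z>17)&(z<32),"sw block"); rect(win(492,214,9)&(z>45),"ball")
print(P[205-8:205+16:4,484-16:484+20:4].round(0).tolist())
print("bench z",np.nanmedian(z[300:320,200:500]),"coaster"); 
m=win(178,238,24)&(g<200)&(z<15); p=P[m]; (c,r)=cv2.minEnclosingCircle(p[:,:2].astype(np.float32)); print(c,r)
big=lambda u0,u1,v0,v1,k:cv2.resize(d["img"][v0:v1,u0:u1],None,fx=k,fy=k,interpolation=cv2.INTER_CUBIC)
save("crop1",big(320,510,125,265,4))
```

```text
base 245 446 389 r 34.7 zmax 81.5 bbox c [446. 389.]
c1 224 558 299 r 34.9 zmax 77.5 bbox c [557. 299.]
c2 205 544 171 r 34.6 zmax 77.7 bbox c [544. 171.]
c3 215 442 212 r 34.3 zmax 78.0 bbox c [442. 212.]
c4 213 435 73 r 34.1 zmax 78.1 bbox c [435.  73.]
c5 200 683 117 r 34.6 zmax 77.6 bbox c [682. 117.]
jar 204 662 -11 r 21.7 zmax 73.3 bbox c [662. -13.]
pA 905 [430. -74.] [ 71. 100.] 67.7 z nan mean [nan nan nan]
pA handle 120 [430. -74.] [17. 60.] 67.8 z 42.4 mean [430. -73.  36.]
pB 912 [ 424. -251.] [101.  74.] 7.5 z nan mean [nan nan nan]
pB handle 133 [ 424. -253.] [61. 24.] 6.0 z 43.0 mean [ 424. -250.   38.]
bayL 420 [ 576. -150.] [45. 81.] 4.7 z nan mean [nan nan nan]
280 [ 612. -146.    0.] 508 463
bayR 331 [ 579. -260.] [82. 35.] 89.7 z nan mean [nan nan nan]
274 [ 622. -259.    2.] 507 456
sw block 344 [ 515. -461.] [71. 63.] 9.9 z nan mean [nan nan nan]
ball 110 [ 487. -482.] [74. 31.] 79.9 z 104.6 mean [ 489. -462.   86.]
[[[541.0, -426.0, 24.0], [541.0, -436.0, 27.0], [541.0, -447.0, 26.0], [540.0, -457.0, 29.0], [540.0, -469.0, 28.0], [542.0, -492.0, 3.0], [542.0, -
[... 482 characters left out ...]
.0, 8.0], [507.0, -434.0, 25.0], [507.0, -441.0, 36.0], [507.0, -455.0, 29.0], [505.0, -451.0, 63.0], [507.0, -480.0, 23.0], [508.0, -503.0, -2.0], [507.0, -513.0, 2.0], [507.0, -523.0, 5.0]], [[498.0, -432.0, 0.0], [496.0, -433.0, 27.0], [496.0, -444.0, 27.0], [496.0, -455.0, 28.0], [496.0, -467.0, 27.0], [492.0, -446.0, 98.0], [492.0, -452.0, 107.0], [492.0, -463.0, 107.0], [496.0, -525.0, -0.0]], [[486.0, -431.0, 2.0], [485.0, -434.0, 21.0], [485.0, -443.0, 27.0], [485.0, -453.0, 30.0], [485.0, -467.0, 23.0], [485.0, -488.0, 3.0], [481.0, -452.0, 106.0], [481.0, -462.0, 107.0], [484.0, -522.0, 4.0]]]
bench z 1.748613756573377 coaster
(446.2517395019531, 382.2955627441406) 58.1967658996582
```

View pics/crop1.png

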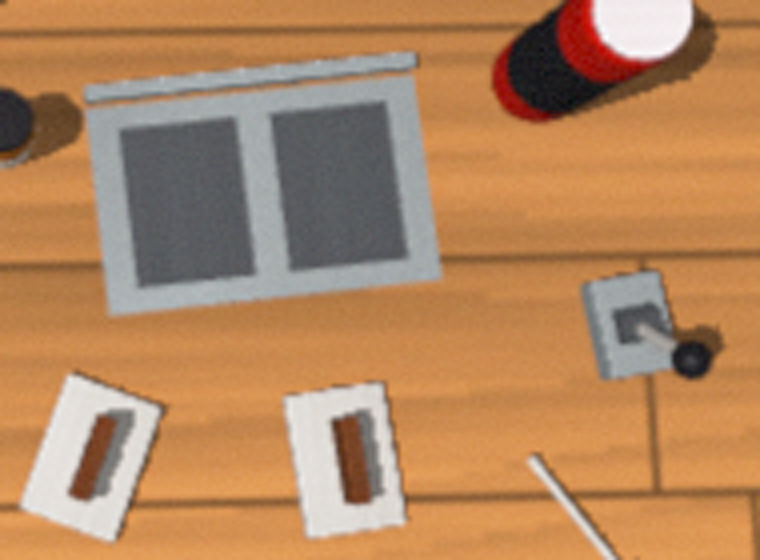

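```bash
cat >> h.py <<'E'
def go(x,y,z,yaw=None):
    "offset(cm)/rot(deg) in current tool frame to TCP target (mm); yaw = world angle (deg) of the tool y axis (mod 180)"
    from scipy.spatial.transform import Rotation as R
    s=sense(); q=s["ee_rot"]; r=R.from_quat([q[1],q[2],q[3],q[0]]); m=r.as_matrix()
    cur=np.degrees(np.arctan2(m[1,1],m[0,1]))
    yaw=cur if yaw is None else cur+(yaw-cur+90)%180-90
    a=np.radians(yaw); Y=np.array([np.cos(a),np.sin(a),0]); Z=np.array([0,0,-1.]); X=np.cross(Y,Z)
    t=R.from_matrix(np.stack([X,Y,Z],1)); rv=np.degrees((r.inv()*t).as_rotvec())
    o=m.T@(np.array([x,y,z])-s["eef_pos"])/10
    print("go",(x,y,z),"offset",o.round(2).tolist(),"rot",rv.round(1).tolist(),"| yaw",round(cur,1),"j6",s["joints"][5].round(2))
    return o,rv
def ray(u,v,M,f,c,z0):
    d=M[:3,:3]@np.array([(u-c["cx"])/f,(v-c["cy"])/f,1.]); return M[:3,3]+d*(z0-M[2,3])/d[2]
E
python3 - <<'E'
from h import *
img,P,M,f,c=cap("top")
for n,q,h in (("L",[(120,129),(236,118),(255,273),(138,286)],0),("R",[(271,114),(386,101),(407,258),(290,271)],0),("sw",[(590,284),(659,271),(672,370),(606,378)],25)):
    w=np.array([ray(a/4+320-.375,b/4+125-.375,M,f,c,h) for a,b in q])[:,:2]
    e=(w[0]-w[3]+w[1]-w[2]); print(n,w.mean(0).round(1),"ang",np.degrees(np.arctan2(e[1],e[0])).round(1),"len",np.linalg.norm(w[0]-w[3]).round(0),np.linalg.norm(w[0]-w[1]).round(0))
print("ball",ray(690/4+320-.4,358/4+125-.4,M,f,c,94).round(0))
go(420,-440,170,95)
E
```

```text
L [ 612.7 -144.9] ang 4.8 len 114.0 85.0
R [ 622.1 -254.6] ang 4.6 len 115.0 85.0
sw [ 515.6 -450.6] ang 4.8 len 66.0 50.0
ball [ 489. -458.   94.]
go (420, -440, 170) offset [-56.83, -74.18, 13.41] rot [-0.0, -0.0, -30.4] | yaw 64.6 j6 -0.22
```

{"op": "step_arm", "data": {"plan": [{"offset":[-28.4,-37,2],"rot":[0,0,-15],"gripper":0},{"offset":[-28.4,-37,2],"rot":[0,0,-15],"gripper":0},{"offset":[-28.4,-37,2],"rot":[0,0,-15],"gripper":0},{"offset":[-28.4,-37,2],"rot":[0,0,-15],"gripper":0},{"offset":[-56.8,-74.2,13.4],"rot":[0,0,-30.4],"gripper":0},{"offset":[-56.8,-74.2,13.4],"rot":[0,0,-30.4],"gripper":0},{"offset":[-56.8,-74.2,13.4],"rot":[0,0,-30.4],"gripper":0},{"offset":[-56.8,-74.2,13.4],"rot":[0,0,-30.4],"gripper":0},{"offset":[-56.8,-74.2,13.4],"rot":[0,0,-30.4],"gripper":0},{"offset":[-56.8,-74.2,13.4],"rot":[0,0,-30.4],"gripper":0},{"offset":[-56.8,-74.2,13.4],"rot":[0,0,-30.4],"gripper":0},{"offset":[-56.8,-74.2,13.4],"rot":[0,0,-30.4],"gripper":0}]}}

```text
time_s: 1.35
eef_pos: [344.4, -84.1, 232.2]
ee_rot: [0.0, -0.043, 0.999, -0.0]
force: [1.9, 1.2, -0.3]
grip_width: -0.003
grip_force: 0.0
```

Run:
```python
from h import *
print(sense()["eef_pos"]); go(420,-460,158,95)
```

```text
[344.4172165  -84.09030917 232.20062251]
go (420, -460, 158) offset [-4.3, -38.1, 7.44] rot [-0.0, 0.0, -0.1] | yaw 94.9 j6 -2.23
```

{"op": "step_arm", "data": {"plan": [{"offset":[-4.3,-38.1,0],"rot":[0,0,90],"gripper":0},{"offset":[-4.3,-38.1,0],"rot":[0,0,90],"gripper":0},{"offset":[-4.3,-38.1,0],"rot":[0,0,90],"gripper":0},{"offset":[-4.3,-38.1,0],"rot":[0,0,90],"gripper":0},{"offset":[-4.3,-38.1,0],"rot":[0,0,90],"gripper":0},{"offset":[-4.3,-38.1,0],"rot":[0,0,90],"gripper":0},{"offset":[-4.3,-38.1,0],"rot":[0,0,90],"gripper":0},{"offset":[-4.3,-38.1,7.4],"rot":[0,0,90],"gripper":0},{"offset":[-4.3,-38.1,7.4],"rot":[0,0,90],"gripper":0},{"offset":[-4.3,-38.1,7.4],"rot":[0,0,90],"gripper":0},{"offset":[-4.3,-38.1,7.4],"rot":[0,0,90],"gripper":0},{"offset":[-4.3,-38.1,7.4],"rot":[0,0,90],"gripper":0}]}}

```text
time_s: 2.55
eef_pos: [420.4, -457.7, 157.8]
ee_rot: [-0.0, 0.676, 0.737, 0.0]
force: [0.7, 0.2, -0.4]
grip_width: 0.005
grip_force: 0.0
```

Run:
```python
from h import *
print(sense()["eef_pos"]); go(425,-460,158,5);go(535,-452,158,5)
img,P,M,f,c=cap("wrist"); save("w1",img)
```

```text
[ 420.4201381  -457.69860565  157.83434946]
go (425, -460, 158) offset [-0.27, 0.44, -0.02] rot [-0.0, -0.0, -0.1] | yaw 4.9 j6 -1.1
go (535, -452, 158) offset [-0.42, 11.46, -0.02] rot [-0.0, -0.0, -0.1] | yaw 4.9 j6 -1.1
```

View pics/w1.png

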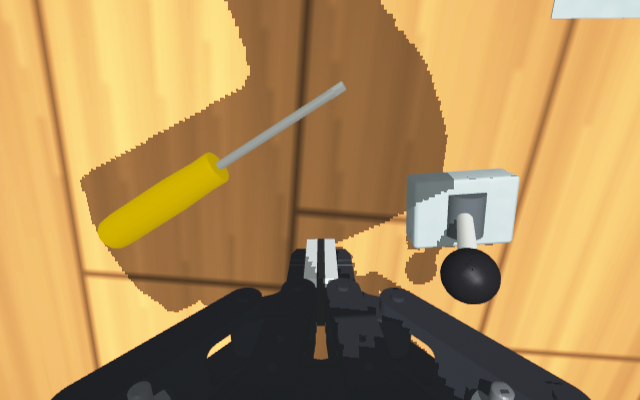

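Wrist view: the closed fingertips are at about (320,270), the black ball at (470,275) to the right (+x) and in line with them, and the block at (465,210). I push along tool +y.

{"op": "step_arm", "data": {"plan": [{"offset":[-0.3,2,0],"rot":[0,0,0],"gripper":0},{"offset":[-0.3,3.5,0],"rot":[0,0,0],"gripper":0},{"offset":[-0.3,4.5,0],"rot":[0,0,0],"gripper":0},{"offset":[-0.3,5.5,0],"rot":[0,0,0],"gripper":0},{"offset":[-0.3,6.5,0],"rot":[0,0,0],"gripper":0},{"offset":[-0.3,7.5,0],"rot":[0,0,0],"gripper":0},{"offset":[-0.3,8.5,0],"rot":[0,0,0],"gripper":0},{"offset":[-0.3,9.3,0],"rot":[0,0,0],"gripper":0},{"offset":[-0.3,10,0],"rot":[0,0,0],"gripper":0},{"offset":[-0.3,10.4,0],"rot":[0,0,0],"gripper":0},{"offset":[-0.3,10.4,0],"rot":[0,0,0],"gripper":0}]}}

```text
time_s: 3.7
eef_pos: [524.8, -451.6, 158.3]
ee_rot: [0.0, 0.676, 0.737, 0.0]
force: [-0.1, 0.1, -0.4]
grip_width: 0.001
grip_force: 0.0
```

Run:
```python
from h import *
img,P,M,f,c=cap("top")
m=(P[...,2]>85)&(P[...,2]<120)&(P[...,0]>440)&(P[...,0]<640)&(P[...,1]<-400)&(P[...,1]>-520)&(img.sum(2)<150)
print(m.sum(),np.median(P[m],0).round(0))
img,P,M,f,c=cap("wrist"); save("w2",img)
```

```text
59 [ 545. -445.  105.]
```

View pics/w2.png

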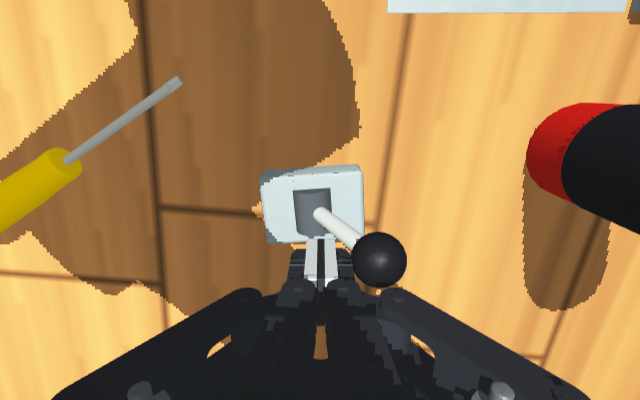

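The ball is now on the far side of the block at (380,260), with the fingers still behind it. There is no end-stop force yet, so I push on gently.

{"op": "step_arm", "data": {"plan": [{"offset":[0,0.5,0],"rot":[0,0,0],"gripper":0},{"offset":[0,0.9,0],"rot":[0,0,0],"gripper":0},{"offset":[0,1.2,0],"rot":[0,0,0],"gripper":0},{"offset":[0,1.2,0],"rot":[0,0,0],"gripper":0}]}}

```text
time_s: 4.2
eef_pos: [533.8, -451.4, 158.2]
ee_rot: [-0.003, 0.676, 0.737, -0.002]
force: [-19.6, 1.7, 4.7]
grip_width: 0.002
grip_force: 9.7
```

{"op": "step_arm", "data": {"plan": [{"offset":[0,0.4,0],"rot":[0,0,0],"gripper":0},{"offset":[0,0.7,0],"rot":[0,0,0],"gripper":0},{"offset":[0,0.7,0],"rot":[0,0,0],"gripper":0}]}}

```text
time_s: 4.5
eef_pos: [536.1, -451.7, 157.8]
ee_rot: [-0.01, 0.676, 0.736, -0.005]
force: [-48.8, 4.2, 14.8]
grip_width: -0.001
grip_force: 25.4
```

{"op": "step_arm", "data": {"plan": [{"offset":[0,-2,0],"rot":[0,0,0],"gripper":0},{"offset":[0,-5,0],"rot":[0,0,0],"gripper":0},{"offset":[0,-8,0],"rot":[0,0,0],"gripper":0},{"offset":[0,-8,-5],"rot":[0,0,0],"gripper":0},{"offset":[0,-8,-5],"rot":[0,0,0],"gripper":0}]}}

```text
time_s: 5.0
eef_pos: [464.3, -458.7, 214.9]
ee_rot: [0.005, 0.676, 0.737, -0.001]
force: [0.9, -0.5, 0.6]
grip_width: -0.002
grip_force: 0.0
```

Run:
```python
from h import *
go(430,-74,200,68)
img,P,M,f,c=cap("top"); z=P[...,2]
m=(z>85)&(z<125)&(P[...,0]>530)&(P[...,0]<640)&(P[...,1]<-400)&(P[...,1]>-520)&(img.sum(2)<150)
print(m.sum(),np.median(P[m],0).round(0))
```

```text
go (430, -74, 200) offset [38.63, -0.13, 1.14] rot [0.0, 0.6, -63.1] | yaw 4.9 j6 -1.04
59 [ 555. -444.  102.]
```

{"op": "step_arm", "data": {"plan": [{"offset":[38.6,-0.1,1.1],"rot":[0,0.6,-63],"gripper":5},{"offset":[38.6,-0.1,1.1],"rot":[0,0.6,-63],"gripper":5},{"offset":[38.6,-0.1,1.1],"rot":[0,0.6,-63],"gripper":5},{"offset":[38.6,-0.1,1.1],"rot":[0,0.6,-63],"gripper":5},{"offset":[38.6,-0.1,1.1],"rot":[0,0.6,-63],"gripper":5},{"offset":[38.6,-0.1,1.1],"rot":[0,0.6,-63],"gripper":5},{"offset":[38.6,-0.1,1.1],"rot":[0,0.6,-63],"gripper":5},{"offset":[38.6,-0.1,1.1],"rot":[0,0.6,-63],"gripper":5},{"offset":[38.6,-0.1,1.1],"rot":[0,0.6,-63],"gripper":5},{"offset":[38.6,-0.1,1.1],"rot":[0,0.6,-63],"gripper":5},{"offset":[38.6,-0.1,1.1],"rot":[0,0.6,-63],"gripper":5},{"offset":[38.6,-0.1,1.1],"rot":[0,0.6,-63],"gripper":5}]}}

```text
time_s: 6.25
eef_pos: [429.4, -73.5, 197.3]
ee_rot: [-0.004, 0.192, 0.981, 0.003]
force: [1.3, 0.0, 0.2]
grip_width: 0.589
grip_force: 0.0
```

```bash
cat >> h.py <<'E'
def handles():
    "plate handles, from the wrist and top cameras"
    for n in ("wrist","top"):
        img,P,M,f,c=cap(n); i=img.astype(int); z=P[...,2]
        m=((z>36)&(z<48)&(i[...,0]>1.5*i[...,2])&(P[...,1]<20)&(P[...,1]>-330)).astype(np.uint8)
        m=cv2.morphologyEx(m,cv2.MORPH_OPEN,np.ones((2,2)))
        k,l,st,_=cv2.connectedComponentsWithStats(m)
        for j in range(1,k):
            if st[j,4]<(30 if n=="top" else 300): continue
            (cc,s,a)=cv2.minAreaRect(P[l==j][:,:2].astype(np.float32))
            if s[0]<s[1]: a+=90
            a=(a+90)%180-90
            print(n,"handle",np.round(cc,1),np.round(s),"long axis",round(a,1),"n",st[j,4])
E
python3 - <<'E'
from h import *
print(sense()["eef_pos"],sense()["grip_width"]); handles()
E
```

```text
[429.374865   -73.45202782 197.27603361] 0.5887938664201778
wrist handle [441.8 -68.7] [15. 73.] long axis -21.4 n 1342
wrist handle [ 428.8 -207. ] [ 19. 184.] long axis -64.1 n 1431
top handle [ 422.  -249.1] [59. 15.] long axis 11.6 n 96
```

Run:
```python
from h import *
go(431,-73.5,91,68.3)
```

```text
go (431, -73.5, 91) offset [-0.26, -0.01, 10.62] rot [0.3, -0.5, -0.4] | yaw 67.9 j6 -1.63
```

{"op": "step_arm", "data": {"plan": [{"offset":[-0.2,0,4],"rot":[0.3,-0.5,0],"gripper":5},{"offset":[-0.2,0,8],"rot":[0.3,-0.5,0],"gripper":5},{"offset":[-0.2,0,10],"rot":[0.3,-0.5,0],"gripper":5},{"offset":[-0.2,0,10.6],"rot":[0.3,-0.5,0],"gripper":5},{"offset":[-0.2,0,10.6],"rot":[0.3,-0.5,0],"gripper":5},{"offset":[-0.2,0,10.6],"rot":[0.3,-0.5,0],"gripper":0.5},{"offset":[-0.2,0,10.6],"rot":[0.3,-0.5,0],"gripper":0.5},{"offset":[-0.2,0,10.6],"rot":[0.3,-0.5,0],"gripper":0.5},{"offset":[-0.2,0,10.6],"rot":[0.3,-0.5,0],"gripper":0.5},{"offset":[-0.2,0,10.6],"rot":[0.3,-0.5,0],"gripper":0.5},{"offset":[-0.2,0,10.6],"rot":[0.3,-0.5,0],"gripper":0.5}], "squeeze": 30}}

```text
time_s: 7.45
eef_pos: [431.2, -72.4, 92.7]
ee_rot: [0.002, 0.191, 0.982, -0.0]
force: [1.4, 4.2, 6.4]
grip_width: 0.158
grip_force: 30.2
```

Run:
```python
from h import *
print(sense()["eef_pos"],sense()["grip_width"])
# plate expected on grasp: plate centre (430,-74), target (612.7,-145.5) yaw 94.8
img,P,M,f,c=cap("wrist"); save("w3",img); z=P[...,2]; i=img.astype(int)
m=(z>6)&(z<20)&(i.min(2)>150); 
p=P[m]; print(m.sum()); 
if m.sum()>50: print(cv2.minAreaRect(p[:,:2].astype(np.float32)))
go(612.7,-145.5,91,94.8)
```

```text
[431.17769587 -72.37530115  92.70986408] 0.15760904024052175
10917
((432.66766357421875, -71.94017028808594), (69.72490692138672, 99.24053955078125), 68.12777709960938)
go (612.7, -145.5, 91) offset [-19.57, 0.04, 0.24] rot [-0.0, 0.2, -26.8] | yaw 68.0 j6 -1.62
```

View pics/w3.png

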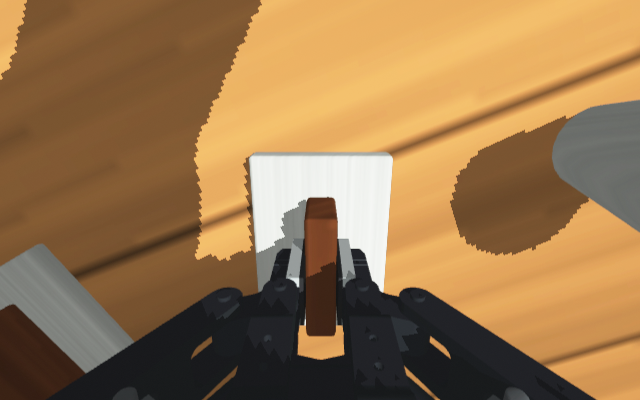

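The fingers hold the handle squarely at (320,265), and the plate is under it with its front corners at (250,155) and (392,155). I slide it to the left bay.

{"op": "step_arm", "data": {"plan": [{"offset":[-1.0,0,-0.05],"rot":[0,0,-2],"gripper":0.5},{"offset":[-3,0,-0.1],"rot":[0,0,-5],"gripper":0.5},{"offset":[-5.5,0,-0.1],"rot":[0,0,-8],"gripper":0.5},{"offset":[-8,0,-0.1],"rot":[0,0,-12],"gripper":0.5},{"offset":[-10.5,0,-0.1],"rot":[0,0,-16],"gripper":0.5},{"offset":[-13,0,-0.1],"rot":[0,0,-20],"gripper":0.5},{"offset":[-15.5,0,-0.1],"rot":[0,0,-23],"gripper":0.5},{"offset":[-17.5,0,-0.1],"rot":[0,0,-25],"gripper":0.5},{"offset":[-18.8,0,-0.1],"rot":[0,0,-26.8],"gripper":0.5},{"offset":[-19.4,0,-0.1],"rot":[0,0,-26.8],"gripper":0.5},{"offset":[-19.4,0,-0.1],"rot":[0,0,-26.8],"gripper":0.5},{"offset":[-19.4,0,-0.1],"rot":[0,0,-26.8],"gripper":0.5}]}}

```text
time_s: 8.7
eef_pos: [610.2, -145.2, 92.8]
ee_rot: [0.001, -0.041, 0.999, -0.0]
force: [1.8, -0.1, -2.3]
grip_width: 0.153
grip_force: 29.7
```

```bash
cat >> h.py <<'E'
def plate(cam="wrist",roi=None):
    img,P,M,f,c=cap(cam); z=P[...,2]; i=img.astype(int)
    m=(z>6)&(z<20)&(i.min(2)>150)
    if roi: m&=(abs(P[...,0]-roi[0])<75)&(abs(P[...,1]-roi[1])<65)
    p=P[m]; cc,s,a=cv2.minAreaRect(p[:,:2].astype(np.float32))
    if s[0]<s[1]: a+=90
    print(cam,"plate",np.round(cc,1),np.round(s,1),"long axis",round((a+90)%180-90,1),m.sum())
    return img
E
python3 - <<'E'
from h import *
s=sense(); print(s["eef_pos"],s["force"])
img=plate("wrist",(612,-145)); plate("top",(612,-145)); go(611.3,-145.6,92,94.8); save("w4",img)
E
```

```text
[ 610.1819058  -145.16679177   92.76419978] [ 1.7976685  -0.09442698 -2.2709822 ]
wrist plate [ 611.7 -144.3] [99.6 69.8] long axis 4.8 10050
top plate [641.3 -86.3] [11.5 23.7] long axis -1.8 5
go (611.3, -145.6, 92) offset [-0.12, -0.06, 0.08] rot [-0.0, 0.1, -0.1] | yaw 94.7 j6 -2.07
```

View pics/w4.png

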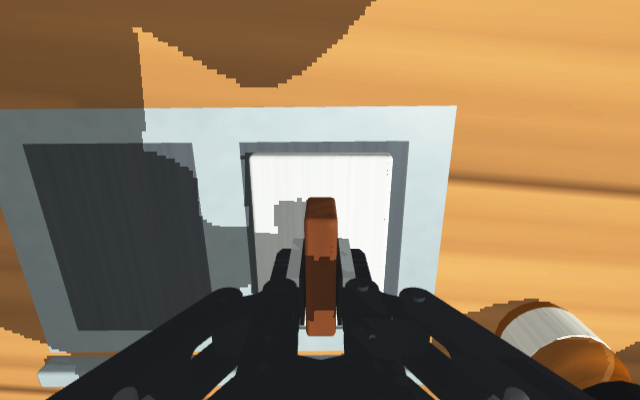

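The plate lies in the left bay, with margins of about 10 px on the left and 16 px on the right, so it is off by only a couple of mm. I release it and go to the second plate.

{"op": "step_arm", "data": {"plan": [{"offset":[0,0,0],"rot":[0,0,0],"gripper":4},{"offset":[0,0,0],"rot":[0,0,0],"gripper":4},{"offset":[0,0,0],"rot":[0,0,0],"gripper":4},{"offset":[0,0,-2],"rot":[0,0,0],"gripper":4},{"offset":[0,0,-6],"rot":[0,0,0],"gripper":5},{"offset":[0,0,-10],"rot":[0,0,0],"gripper":5},{"offset":[0,0,-10],"rot":[0,0,0],"gripper":5}]}}

```text
time_s: 9.5
eef_pos: [611.8, -145.8, 198.4]
ee_rot: [0.005, -0.042, 0.999, -0.002]
force: [1.1, -0.5, 0.4]
grip_width: 0.588
grip_force: 0.0
```

Run:
```python
from h import *
s=sense(); print(s["eef_pos"],s["force"])
plate("top",(424,-251)); plate("top",(430,-74)) if 0 else 0
go(423,-250.5,150,97.5)
```

```text
[ 611.78767618 -145.76277223  198.39229817] [ 1.08821188 -0.46148889  0.35001075]
top plate [ 470.5 -250. ] [13.8 18.2] long axis -83.0 29
go (423, -250.5, 150) offset [19.62, -8.9, 4.45] rot [-0.2, 0.3, -2.7] | yaw 94.8 j6 -2.07
```

{"op": "step_arm", "data": {"plan": [{"offset":[19.6,-8.9,0],"rot":[-0.2,0.3,-2.7],"gripper":5},{"offset":[19.6,-8.9,0],"rot":[-0.2,0.3,-2.7],"gripper":5},{"offset":[19.6,-8.9,0],"rot":[-0.2,0.3,-2.7],"gripper":5},{"offset":[19.6,-8.9,0],"rot":[-0.2,0.3,-2.7],"gripper":5},{"offset":[19.6,-8.9,4.4],"rot":[-0.2,0.3,-2.7],"gripper":5},{"offset":[19.6,-8.9,4.4],"rot":[-0.2,0.3,-2.7],"gripper":5},{"offset":[19.6,-8.9,4.4],"rot":[-0.2,0.3,-2.7],"gripper":5}]}}

```text
time_s: 10.25
eef_pos: [422.5, -249.9, 148.2]
ee_rot: [-0.003, -0.065, 0.998, 0.002]
force: [0.1, -0.4, 0.5]
grip_width: 0.588
grip_force: 0.0
```

Run:
```python
from h import *
s=sense(); print(s["eef_pos"],s["force"])
plate("wrist",(424,-251)); plate("top",(612,-145)); handles()
go(423,-250.5,92,97.5)
```

```text
[ 422.45974047 -249.8985715   148.17170807] [ 0.14686357 -0.43759138  0.48442918]
wrist plate [ 430.2 -245.4] [100.3  69.7] long axis 7.4 10570
top plate [ 614.  -142.5] [124.6 142.5] long axis -0.8 653
wrist handle [ 438.5 -243. ] [78. 11.] long axis 10.7 n 1967
top handle [ 609.2 -151.4] [58. 18.] long axis 4.9 n 99
top handle [ 440.7 -221.1] [14. 80.] long axis -77.4 n 31
go (423, -250.5, 92) offset [0.02, -0.07, 5.73] rot [0.1, -0.2, 0.1] | yaw 97.6 j6 -2.47
```

{"op": "step_arm", "data": {"plan": [{"offset":[-0.2,0.2,3],"rot":[0.1,-0.2,0],"gripper":5},{"offset":[-0.2,0.2,5],"rot":[0.1,-0.2,0],"gripper":5},{"offset":[-0.2,0.2,5.6],"rot":[0.1,-0.2,0],"gripper":5},{"offset":[-0.2,0.2,5.6],"rot":[0.1,-0.2,0],"gripper":5},{"offset":[-0.2,0.2,5.6],"rot":[0.1,-0.2,0],"gripper":0.5},{"offset":[-0.2,0.2,5.6],"rot":[0.1,-0.2,0],"gripper":0.5},{"offset":[-0.2,0.2,5.6],"rot":[0.1,-0.2,0],"gripper":0.5},{"offset":[-0.2,0.2,5.6],"rot":[0.1,-0.2,0],"gripper":0.5},{"offset":[-0.2,0.2,5.6],"rot":[0.1,-0.2,0],"gripper":0.5},{"offset":[-0.2,0.2,5.6],"rot":[0.1,-0.2,0],"gripper":0.5}]}}

```text
time_s: 11.45
eef_pos: [424.0, -247.9, 93.4]
ee_rot: [-0.0, -0.065, 0.998, 0.0]
force: [-1.2, 1.5, 6.2]
grip_width: 0.154
grip_force: 30.9
```

Run:
```python
from h import *
s=sense(); print(s["eef_pos"],s["force"],s["grip_width"])
plate("wrist",(424,-251))
go(622,-255.2,93,94.8)
```

```text
[ 424.02622115 -247.94998222   93.3990297 ] [-1.20517365  1.52132853  6.21393902] 0.15387122034926803
wrist plate [ 429.2 -246.5] [99.7 69.9] long axis 7.4 11437
go (622, -255.2, 93) offset [-19.53, -3.29, 0.03] rot [0.0, -0.0, 2.7] | yaw 97.5 j6 -2.47
```

{"op": "step_arm", "data": {"plan": [{"offset":[-1.0,-0.2,-0.05],"rot":[0,0,0],"gripper":0.5},{"offset":[-3,-0.5,-0.1],"rot":[0,0,0.5],"gripper":0.5},{"offset":[-5.5,-0.9,-0.1],"rot":[0,0,1],"gripper":0.5},{"offset":[-8,-1.4,-0.1],"rot":[0,0,1.5],"gripper":0.5},{"offset":[-10.5,-1.8,-0.1],"rot":[0,0,2],"gripper":0.5},{"offset":[-13,-2.3,-0.1],"rot":[0,0,2.7],"gripper":0.5},{"offset":[-15.5,-2.7,-0.1],"rot":[0,0,2.7],"gripper":0.5},{"offset":[-17.5,-3.1,-0.1],"rot":[0,0,2.7],"gripper":0.5},{"offset":[-18.6,-3.3,-0.1],"rot":[0,0,2.7],"gripper":0.5},{"offset":[-19,-3.3,-0.1],"rot":[0,0,2.7],"gripper":0.5},{"offset":[-19,-3.3,-0.1],"rot":[0,0,2.7],"gripper":0.5},{"offset":[-19,-3.3,-0.1],"rot":[0,0,2.7],"gripper":0.5}]}}

```text
time_s: 12.7
eef_pos: [616.6, -255.9, 93.5]
ee_rot: [0.0, -0.042, 0.999, 0.0]
force: [2.6, 0.0, -1.3]
grip_width: 0.156
grip_force: 30.1
```

Run:
```python
from h import *
s=sense(); print(s["eef_pos"],s["force"])
img=plate("wrist",(622,-255)); plate("wrist",(612,-145)); save("w5",img)
```

```text
[ 616.58886764 -255.91577946   93.45601581] [ 2.63612048  0.03363232 -1.2596184 ]
wrist plate [ 622.2 -254.5] [99.9 70. ] long axis 4.8 9329
wrist plate [ 611.8 -144.4] [99.7 70.3] long axis 4.7 10028
```

View pics/w5.png

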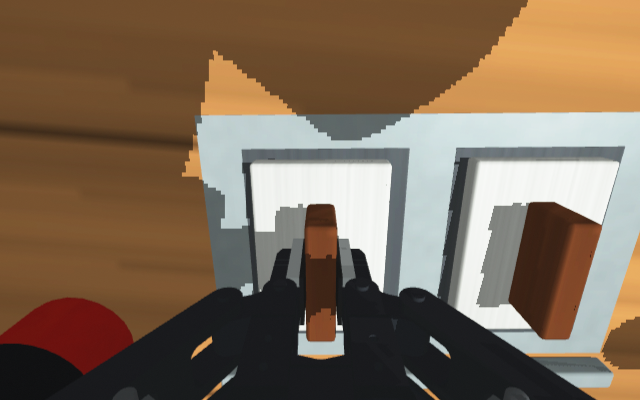

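Both plates sit within their bays with even margins. I release and go to the cups.

{"op": "step_arm", "data": {"plan": [{"offset":[0,0,0],"rot":[0,0,0],"gripper":4},{"offset":[0,0,0],"rot":[0,0,0],"gripper":4},{"offset":[0,0,0],"rot":[0,0,0],"gripper":4},{"offset":[0,0,-2],"rot":[0,0,0],"gripper":4},{"offset":[0,0,-6],"rot":[0,0,0],"gripper":8.5},{"offset":[0,0,-12],"rot":[0,0,0],"gripper":8.5},{"offset":[0,0,-12],"rot":[0,0,0],"gripper":8.5}]}}

```text
time_s: 13.5
eef_pos: [617.7, -256.7, 219.5]
ee_rot: [0.003, -0.042, 0.999, -0.002]
force: [0.2, -0.2, -0.7]
grip_width: 0.949
grip_force: 0.0
```

```bash
cat >> h.py <<'E'
def rim(cam,x,y,z=76,r=70):
    "rim circle of the cup near x,y whose rim is at height z"
    from scipy.optimize import least_squares
    img,P,M,f,c=cap(cam); m=(abs(P[...,2]-z)<7)&(np.hypot(P[...,0]-x,P[...,1]-y)<r)
    p=P[m][:,:2]
    if len(p)<30: print(cam,"rim: few points",len(p)); return
    g=least_squares(lambda q:np.hypot(p[:,0]-q[0],p[:,1]-q[1])-32,[x,y],loss="soft_l1",f_scale=2)
    print(cam,"rim",g.x.round(1),"n",len(p),"res",np.median(abs(g.fun)).round(1),"z",np.median(P[m][:,2]).round(1))
E
python3 - <<'E'
from h import *
s=sense(); print(s["eef_pos"],s["force"])
go(435,74,190,92)
E
```

```text
[ 617.74471309 -256.6586328   219.52107436] [ 0.17404714 -0.18657775 -0.67678079]
go (435, 74, 190) offset [15.47, 34.49, 2.71] rot [-0.2, 0.4, 2.8] | yaw 94.8 j6 -2.22
```

{"op": "step_arm", "data": {"plan": [{"offset":[15.5,34.5,0],"rot":[-0.2,0.4,2.8],"gripper":8.5},{"offset":[15.5,34.5,0],"rot":[-0.2,0.4,2.8],"gripper":8.5},{"offset":[15.5,34.5,0],"rot":[-0.2,0.4,2.8],"gripper":8.5},{"offset":[15.5,34.5,0],"rot":[-0.2,0.4,2.8],"gripper":8.5},{"offset":[15.5,34.5,0],"rot":[-0.2,0.4,2.8],"gripper":8.5},{"offset":[15.5,34.5,0],"rot":[-0.2,0.4,2.8],"gripper":8.5},{"offset":[15.5,34.5,0],"rot":[-0.2,0.4,2.8],"gripper":8.5},{"offset":[15.5,34.5,2.5],"rot":[-0.2,0.4,2.8],"gripper":8.5},{"offset":[15.5,34.5,2.5],"rot":[-0.2,0.4,2.8],"gripper":8.5},{"offset":[15.5,34.5,2.5],"rot":[-0.2,0.4,2.8],"gripper":8.5}]}}

```text
time_s: 14.5
eef_pos: [433.3, 75.1, 188.8]
ee_rot: [-0.005, -0.018, 1.0, 0.002]
force: [0.8, -0.6, -0.2]
grip_width: 0.993
grip_force: 0.0
```

Run:
```python
from h import *
s=sense(); print(s["eef_pos"],s["force"])
rim("wrist",435,74)
for q in [(435,73),(442,212),(558,299),(544,171),(683,117)]: rim("top",*q)
rim("top",446,389,80)
img=cap("wrist")[0]; save("w6",img)
plate("top",(622,-255))
```

```text
[433.34142432  75.09559053 188.81041372] [ 0.80903057 -0.58153624 -0.23094467]
wrist rim [436.5  76.2] n 2571 res 1.1 z 74.6
top rim: few points 0
top rim [442.2 211.6] n 109 res 1.2 z 75.4
top rim [557.3 298.7] n 153 res 1.1 z 75.7
top rim [543.8 170.4] n 139 res 1.2 z 75.4
top rim [682.  117.1] n 136 res 1.2 z 75.3
top rim [446.4 388.7] n 159 res 1.2 z 79.2
top plate [ 624.  -252.8] [144.9 124. ] long axis 0.3 666
```

View pics/w6.png

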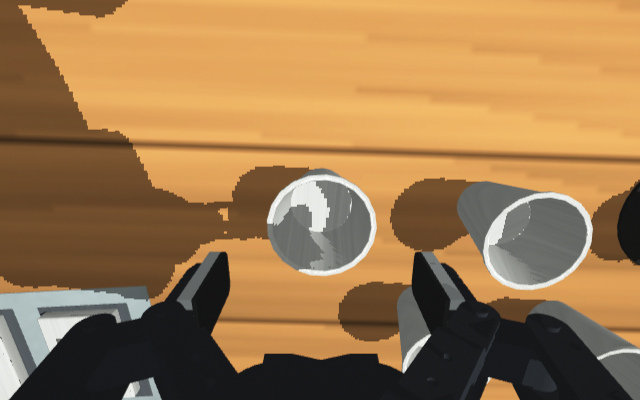

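The cup at (322,225) is centred between the open fingers. I descend and grip it.

Run:
```python
from h import *
go(436,75.5,117,92);
```

```text
go (436, 75.5, 117) offset [-0.31, 0.04, 7.19] rot [0.3, -0.5, -0.1] | yaw 91.9 j6 -1.71
```

{"op": "step_arm", "data": {"plan": [{"offset":[-0.3,0,2],"rot":[0.3,-0.5,0],"gripper":8.5},{"offset":[-0.3,0,5],"rot":[0.3,-0.5,0],"gripper":8.5},{"offset":[-0.3,0,7.1],"rot":[0.3,-0.5,0],"gripper":8.5},{"offset":[-0.3,0,7.1],"rot":[0.3,-0.5,0],"gripper":8.5},{"offset":[-0.3,0,7.1],"rot":[0.3,-0.5,0],"gripper":5.5},{"offset":[-0.3,0,7.1],"rot":[0.3,-0.5,0],"gripper":5.5},{"offset":[-0.3,0,7.1],"rot":[0.3,-0.5,0],"gripper":5.5},{"offset":[-0.3,0,7.1],"rot":[0.3,-0.5,0],"gripper":5.5},{"offset":[-0.3,0,6.6],"rot":[0.3,-0.5,0],"gripper":5.5},{"offset":[-0.3,0,5.5],"rot":[0.3,-0.5,0],"gripper":5.5},{"offset":[-0.3,0,4.5],"rot":[0.3,-0.5,0],"gripper":5.5},{"offset":[-0.3,0,4.5],"rot":[0.3,-0.5,0],"gripper":5.5}], "squeeze": 40}}

```text
time_s: 16.15
eef_pos: [436.7, 75.2, 145.6]
ee_rot: [0.002, -0.017, 1.0, -0.0]
force: [-0.6, 0.5, -1.9]
grip_width: 0.754
grip_force: 44.5
```

Run:
```python
from h import *
s=sense(); print(s["eef_pos"],s["grip_width"])
rim("wrist",436,75,100); save("w7",cap("wrist")[0]); go(447.5,390.5,240,92)
```

```text
[436.70713859  75.24410402 145.62742669] 0.7540083361110784
wrist rim [436.3  75.8] n 7742 res 1.1 z 100.4
go (447.5, 390.5, 240) offset [-2.24, 31.46, -9.59] rot [-0.0, 0.1, -0.0] | yaw 92.0 j6 -1.7
```

View pics/w7.png

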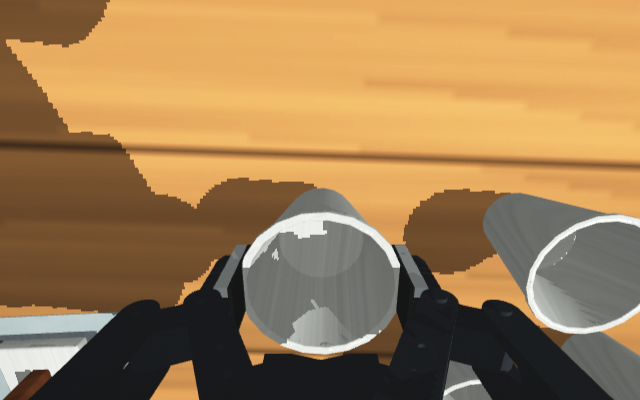

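The cup is held at (320,280), upright and centred, with its rim about 45 mm below the TCP. I carry it over the base cup.

{"op": "step_arm", "data": {"plan": [{"offset":[0,0,-4],"rot":[0,0,0],"gripper":5.5},{"offset":[0,3,-8],"rot":[0,0,0],"gripper":5.5},{"offset":[-0.5,7,-9.6],"rot":[0,0,0],"gripper":5.5},{"offset":[-0.8,11,-9.6],"rot":[0,0,0],"gripper":5.5},{"offset":[-1.1,15,-9.6],"rot":[0,0,0],"gripper":5.5},{"offset":[-1.5,19,-9.6],"rot":[0,0,0],"gripper":5.5},{"offset":[-1.8,23,-9.6],"rot":[0,0,0],"gripper":5.5},{"offset":[-2,27,-9.6],"rot":[0,0,0],"gripper":5.5},{"offset":[-2.2,30,-9.6],"rot":[0,0,0],"gripper":5.5},{"offset":[-2.2,31.5,-9.6],"rot":[0,0,0],"gripper":5.5},{"offset":[-2.2,31.5,-9.6],"rot":[0,0,0],"gripper":5.5},{"offset":[-2.2,31.5,-9.6],"rot":[0,0,0],"gripper":5.5}]}}

```text
time_s: 17.45
eef_pos: [447.0, 390.4, 239.1]
ee_rot: [-0.001, -0.017, 1.0, -0.001]
force: [-0.2, -0.5, -1.7]
grip_width: 0.755
grip_force: 45.6
```

Run:
```python
from h import *
s=sense(); print(s["eef_pos"],s["grip_width"],s["force"])
rim("side",447,390,79,60); rim("wrist",447,390,195);go(447.5,390.5,153,92)
```

```text
[446.95387044 390.43786852 239.05691927] 0.7546486373050977 [-0.16707505 -0.52814127 -1.72564243]
side rim [445.7 390.7] n 117 res 1.6 z 77.0
wrist rim [446.7 390.6] n 7380 res 1.1 z 194.3
go (447.5, 390.5, 153) offset [-0.03, 0.06, 8.65] rot [-0.0, -0.0, -0.1] | yaw 91.9 j6 -1.08
```

{"op": "step_arm", "data": {"plan": [{"offset":[0,0,2],"rot":[0,0,0],"gripper":5.5},{"offset":[0,0,4],"rot":[0,0,0],"gripper":5.5},{"offset":[0,0,5.5],"rot":[0,0,0],"gripper":5.5},{"offset":[0,0,6.8],"rot":[0,0,0],"gripper":5.5},{"offset":[0,0,7.8],"rot":[0,0,0],"gripper":5.5},{"offset":[0,0,8.2],"rot":[0,0,0],"gripper":5.5},{"offset":[0,0,8.2],"rot":[0,0,0],"gripper":5.5}]}}

```text
time_s: 18.25
eef_pos: [447.2, 390.7, 157.6]
ee_rot: [-0.0, -0.017, 1.0, -0.0]
force: [-0.4, -0.2, -1.7]
grip_width: 0.753
grip_force: 45.6
```

{"op": "step_arm", "data": {"plan": [{"offset":[0,0,0.3],"rot":[0,0,0],"gripper":5.5},{"offset":[0,0,0.4],"rot":[0,0,0],"gripper":5.5},{"offset":[0,0,0.4],"rot":[0,0,0],"gripper":5.5}]}}

```text
time_s: 18.55
eef_pos: [447.1, 390.9, 153.9]
ee_rot: [0.0, -0.017, 1.0, -0.0]
force: [-0.1, 0.7, -1.9]
grip_width: 0.756
grip_force: 45.6
```

Run:
```python
from h import *
s=sense(); print(s["eef_pos"],s["grip_width"],s["force"])
rim("wrist",447,390,108)
```

```text
[447.14347988 390.9038063  153.88627623] 0.7558486967563882 [-0.0974064   0.73160942 -1.9415104 ]
wrist rim [446.6 391.5] n 7772 res 1.1 z 108.6
```

{"op": "step_arm", "data": {"plan": [{"offset":[0,0,0.15],"rot":[0,0,0],"gripper":5.5},{"offset":[0,0,0.15],"rot":[0,0,0],"gripper":8.5},{"offset":[0,0,0.15],"rot":[0,0,0],"gripper":8.5},{"offset":[0,0,0.15],"rot":[0,0,0],"gripper":8.5},{"offset":[0,0,0.15],"rot":[0,0,0],"gripper":8.5},{"offset":[0,0,-2],"rot":[0,0,0],"gripper":8.5},{"offset":[0,0,-5],"rot":[0,0,0],"gripper":8.5},{"offset":[0,0,-5],"rot":[0,0,0],"gripper":8.5}]}}

```text
time_s: 19.4
eef_pos: [448.2, 391.6, 207.5]
ee_rot: [0.003, -0.017, 1.0, 0.001]
force: [-1.0, 0.6, -0.1]
grip_width: 0.997
grip_force: 0.0
```

Run:
```python
from h import *
s=sense(); print(s["eef_pos"],s["grip_width"],s["force"])
rim("wrist",447,390,109); rim("wrist",447,390,79); go(443.5,213.5,117,92)
```

```text
[448.17813449 391.56803666 207.49815017] 0.9974312903883423 [-0.96277814  0.61963994 -0.09031463]
wrist rim [447.2 392. ] n 3198 res 1.1 z 108.6
wrist rim [442.9 391.8] n 2197 res 2.8 z 79.0
go (443.5, 213.5, 117) offset [0.98, -17.72, 8.68] rot [-0.0, 0.0, -0.0] | yaw 92.0 j6 -1.08
```

{"op": "step_arm", "data": {"plan": [{"offset":[0.3,-5,0],"rot":[0,0,0],"gripper":8.5},{"offset":[0.6,-10,0],"rot":[0,0,0],"gripper":8.5},{"offset":[0.8,-14.5,0],"rot":[0,0,0],"gripper":8.5},{"offset":[1,-17.7,0],"rot":[0,0,0],"gripper":8.5},{"offset":[1,-17.7,0],"rot":[0,0,0],"gripper":8.5},{"offset":[1,-17.7,2],"rot":[0,0,0],"gripper":8.5},{"offset":[1,-17.7,5],"rot":[0,0,0],"gripper":8.5},{"offset":[1,-17.7,7.5],"rot":[0,0,0],"gripper":8.5},{"offset":[1,-17.7,8.7],"rot":[0,0,0],"gripper":8.5},{"offset":[1,-17.7,8.7],"rot":[0,0,0],"gripper":8.5}]}}

```text
time_s: 20.5
eef_pos: [442.5, 213.8, 115.2]
ee_rot: [-0.002, -0.017, 1.0, -0.0]
force: [-0.8, -0.3, 0.6]
grip_width: 0.995
grip_force: 0.0
```

{"op": "step_arm", "data": {"plan": [{"offset":[0,0,0],"rot":[0,0,0],"gripper":5.5},{"offset":[0,0,0],"rot":[0,0,0],"gripper":5.5},{"offset":[0,0,0],"rot":[0,0,0],"gripper":5.5},{"offset":[0,0,0],"rot":[0,0,0],"gripper":5.5},{"offset":[0,0,-1],"rot":[0,0,0],"gripper":5.5},{"offset":[0,0,-4],"rot":[0,0,0],"gripper":5.5},{"offset":[0,0,-8],"rot":[0,0,0],"gripper":5.5},{"offset":[0,0,-12],"rot":[0,0,0],"gripper":5.5},{"offset":[0,0,-15],"rot":[0,0,0],"gripper":5.5},{"offset":[0,0,-15],"rot":[0,0,0],"gripper":5.5},{"offset":[0,0,-15],"rot":[0,0,0],"gripper":5.5}]}}

```text
time_s: 21.6
eef_pos: [443.0, 213.7, 267.4]
ee_rot: [0.001, -0.017, 1.0, -0.0]
force: [0.6, 0.8, -2.6]
grip_width: 0.753
grip_force: 44.9
```

Run:
```python
from h import *
s=sense(); print(s["eef_pos"],s["grip_width"],s["grip_force"])
x,y,z=s["eef_pos"]; rim("wrist",x,y,z-45); rim("top",447,391,109);go(447.5,391.5,183,92)
```

```text
[442.97355393 213.65300424 267.39536789] 0.7532536263987449 44.93048253469169
wrist rim [441.8 214.2] n 7970 res 1.1 z 223.1
top rim: few points 0
go (447.5, 391.5, 183) offset [-1.1, 17.77, 8.28] rot [-0.0, -0.1, -0.0] | yaw 92.0 j6 -1.39
```

{"op": "step_arm", "data": {"plan": [{"offset":[-0.4,4,0],"rot":[0,0,0],"gripper":5.5},{"offset":[-0.6,8,0],"rot":[0,0,0],"gripper":5.5},{"offset":[-0.9,12,0],"rot":[0,0,0],"gripper":5.5},{"offset":[-1.1,15.5,0],"rot":[0,0,0],"gripper":5.5},{"offset":[-1.2,17.3,0],"rot":[0,0,0],"gripper":5.5},{"offset":[-1.2,17.8,0],"rot":[0,0,0],"gripper":5.5},{"offset":[-1.2,17.8,0],"rot":[0,0,0],"gripper":5.5},{"offset":[-1.2,17.8,2],"rot":[0,0,0],"gripper":5.5},{"offset":[-1.2,17.8,4],"rot":[0,0,0],"gripper":5.5},{"offset":[-1.2,17.8,6],"rot":[0,0,0],"gripper":5.5},{"offset":[-1.2,17.8,7.5],"rot":[0,0,0],"gripper":5.5},{"offset":[-1.2,17.8,8.1],"rot":[0,0,0],"gripper":5.5}]}}

```text
time_s: 22.9
eef_pos: [448.9, 390.4, 184.1]
ee_rot: [-0.001, -0.017, 1.0, -0.001]
force: [-1.0, 0.1, -1.1]
grip_width: 0.757
grip_force: 45.1
```

{"op": "step_arm", "data": {"plan": [{"offset":[0,0,0.2],"rot":[0,0,0],"gripper":5.5},{"offset":[0,0,0.3],"rot":[0,0,0],"gripper":5.5},{"offset":[0,0,0.3],"rot":[0,0,0],"gripper":5.5}]}}

```text
time_s: 23.2
eef_pos: [449.3, 391.8, 183.4]
ee_rot: [0.0, -0.017, 1.0, 0.0]
force: [-0.1, 0.6, -2.2]
grip_width: 0.758
grip_force: 45.1
```

Run:
```python
from h import *
s=sense(); print(s["eef_pos"],s["grip_width"],s["force"])
x,y,z=s["eef_pos"]; rim("wrist",x,y,z-45)
```

```text
[449.31735413 391.83744198 183.40292038] 0.7578076508967447 [-0.05180429  0.64961916 -2.20792587]
wrist rim [448.1 392.4] n 7947 res 1.1 z 139.1
```

{"op": "step_arm", "data": {"plan": [{"offset":[0,0,0.1],"rot":[0,0,0],"gripper":8.5},{"offset":[0,0,0.1],"rot":[0,0,0],"gripper":8.5},{"offset":[0,0,0.1],"rot":[0,0,0],"gripper":8.5},{"offset":[0,0,0.1],"rot":[0,0,0],"gripper":8.5},{"offset":[0,0,-2],"rot":[0,0,0],"gripper":8.5},{"offset":[0,0,-5],"rot":[0,0,0],"gripper":8.5},{"offset":[-1,-1,-5],"rot":[0,0,0],"gripper":8.5},{"offset":[-4,-3.5,-5],"rot":[0,0,0],"gripper":8.5},{"offset":[-7.5,-6.5,-4],"rot":[0,0,0],"gripper":8.5},{"offset":[-10.5,-9.4,-2],"rot":[0,0,0],"gripper":8.5},{"offset":[-10.5,-9.4,0],"rot":[0,0,0],"gripper":8.5},{"offset":[-10.5,-9.4,0],"rot":[0,0,0],"gripper":8.5}]}}

```text
time_s: 24.45
eef_pos: [556.9, 300.1, 179.3]
ee_rot: [-0.003, -0.016, 1.0, -0.001]
force: [0.9, -0.8, 0.5]
grip_width: 0.997
grip_force: 0.0
```

Run:
```python
from h import *
s=sense(); print(s["eef_pos"],s["grip_width"],s["force"])
rim("wrist",557,301,75); rim("top",447,391,139); go(557.5,301,117,92)
```

```text
[556.94827252 300.06469315 179.31219983] 0.9968327731566031 [ 0.93395882 -0.80601719  0.45868615]
wrist rim [558.5 302.2] n 2983 res 1.1 z 74.6
top rim: few points 0
go (557.5, 301, 117) offset [-0.04, -0.08, 6.59] rot [-0.0, -0.0, -0.0] | yaw 92.0 j6 -1.29
```

{"op": "step_arm", "data": {"plan": [{"offset":[-0.1,0,3],"rot":[0,0,0],"gripper":8.5},{"offset":[-0.1,0,5.5],"rot":[0,0,0],"gripper":8.5},{"offset":[-0.1,0,6.6],"rot":[0,0,0],"gripper":8.5},{"offset":[-0.1,0,6.6],"rot":[0,0,0],"gripper":8.5},{"offset":[-0.1,0,6.6],"rot":[0,0,0],"gripper":5.5},{"offset":[-0.1,0,6.6],"rot":[0,0,0],"gripper":5.5},{"offset":[-0.1,0,6.6],"rot":[0,0,0],"gripper":5.5},{"offset":[-0.1,0,6.6],"rot":[0,0,0],"gripper":5.5},{"offset":[-0.1,0,6.6],"rot":[0,0,0],"gripper":5.5}]}}

```text
time_s: 25.45
eef_pos: [559.0, 302.0, 119.0]
ee_rot: [0.002, -0.017, 1.0, 0.0]
force: [-1.3, -0.2, 6.7]
grip_width: 0.744
grip_force: 44.2
```

{"op": "step_arm", "data": {"plan": [{"offset":[0,0,-1],"rot":[0,0,0],"gripper":5.5},{"offset":[0,0,-4],"rot":[0,0,0],"gripper":5.5},{"offset":[0,0,-8],"rot":[0,0,0],"gripper":5.5},{"offset":[0,0,-12],"rot":[0,0,0],"gripper":5.5},{"offset":[0,0,-16],"rot":[0,0,0],"gripper":5.5},{"offset":[0,0,-17],"rot":[0,0,0],"gripper":5.5},{"offset":[0,0,-17],"rot":[0,0,0],"gripper":5.5},{"offset":[0,0,-17],"rot":[0,0,0],"gripper":5.5}]}}

```text
time_s: 26.25
eef_pos: [557.8, 301.5, 285.3]
ee_rot: [-0.001, -0.017, 1.0, -0.001]
force: [-0.1, 0.1, -1.9]
grip_width: 0.746
grip_force: 45.2
```

Run:
```python
from h import *
s=sense(); print(s["eef_pos"],s["grip_width"],s["grip_force"])
x,y,z=s["eef_pos"]; rim("wrist",x,y,z-45); rim("top",447,391,139);rim("side",447,391,139);go(448,392,213,92)
```

```text
[557.8256029  301.53540948 285.25525313] 0.7457645440571586 45.17785461153835
wrist rim [556.7 302.1] n 7629 res 1.1 z 240.6
top rim: few points 0
side rim [447.  391.3] n 121 res 1.6 z 137.4
go (448, 392, 213) offset [10.66, 9.43, 7.22] rot [-0.1, -0.2, -0.0] | yaw 92.0 j6 -1.29
```

{"op": "step_arm", "data": {"plan": [{"offset":[3,2.5,0],"rot":[0,0,0],"gripper":5.5},{"offset":[6,5,0],"rot":[0,0,0],"gripper":5.5},{"offset":[8.8,7.8,0],"rot":[0,0,0],"gripper":5.5},{"offset":[10.2,9,0],"rot":[0,0,0],"gripper":5.5},{"offset":[10.6,9.4,0],"rot":[0,0,0],"gripper":5.5},{"offset":[10.6,9.4,0],"rot":[0,0,0],"gripper":5.5},{"offset":[10.6,9.4,1],"rot":[0,0,0],"gripper":5.5},{"offset":[10.6,9.4,3],"rot":[0,0,0],"gripper":5.5},{"offset":[10.6,9.4,5],"rot":[0,0,0],"gripper":5.5},{"offset":[10.6,9.4,6.5],"rot":[0,0,0],"gripper":5.5},{"offset":[10.6,9.4,7.1],"rot":[0,0,0],"gripper":5.5},{"offset":[10.6,9.4,7.1],"rot":[0,0,0],"gripper":5.5}]}}

```text
time_s: 27.6
eef_pos: [449.7, 391.2, 214.9]
ee_rot: [-0.001, -0.017, 1.0, -0.001]
force: [-0.0, 0.0, -1.8]
grip_width: 0.74
grip_force: 45.4
```

Run:
```python
from h import *
s=sense(); print(s["eef_pos"],s["grip_width"],s["force"])
x,y,z=s["eef_pos"]; rim("wrist",x,y,z-45); go(545,173,180,92)
```

```text
[449.67280161 391.22402922 214.86851442] 0.7396191827352445 [-0.01669245  0.01367218 -1.78438508]
wrist rim [448.6 391.8] n 7664 res 1.1 z 170.2
go (545, 173, 180) offset [-8.79, -22.15, 3.58] rot [-0.0, 0.0, -0.1] | yaw 91.9 j6 -1.08
```

{"op": "step_arm", "data": {"plan": [{"offset":[0,0,0.15],"rot":[0,0,0],"gripper":5.5},{"offset":[0,0,0.15],"rot":[0,0,0],"gripper":8.5},{"offset":[0,0,0.15],"rot":[0,0,0],"gripper":8.5},{"offset":[0,0,0.15],"rot":[0,0,0],"gripper":8.5},{"offset":[0,0,0.15],"rot":[0,0,0],"gripper":8.5},{"offset":[0,0,-2],"rot":[0,0,0],"gripper":8.5},{"offset":[0,0,-5],"rot":[0,0,0],"gripper":8.5},{"offset":[0,0,-5],"rot":[0,0,0],"gripper":8.5}]}}

```text
time_s: 28.45
eef_pos: [449.9, 392.5, 269.8]
ee_rot: [0.003, -0.017, 1.0, 0.002]
force: [-0.1, 0.1, 0.3]
grip_width: 0.999
grip_force: 0.0
```

{"op": "step_arm", "data": {"plan": [{"offset":[-2,-4.5,0],"rot":[0,0,0],"gripper":8.5},{"offset":[-4,-9,0],"rot":[0,0,0],"gripper":8.5},{"offset":[-6,-13.5,0],"rot":[0,0,0],"gripper":8.5},{"offset":[-8,-18,2],"rot":[0,0,0],"gripper":8.5},{"offset":[-8.8,-21,5],"rot":[0,0,0],"gripper":8.5},{"offset":[-8.8,-22.1,8],"rot":[0,0,0],"gripper":8.5},{"offset":[-8.8,-22.1,8.5],"rot":[0,0,0],"gripper":8.5},{"offset":[-8.8,-22.1,8.5],"rot":[0,0,0],"gripper":8.5},{"offset":[-8.8,-22.1,8.5],"rot":[0,0,0],"gripper":8.5}]}}

```text
time_s: 29.35
eef_pos: [545.0, 175.2, 182.3]
ee_rot: [0.001, -0.018, 1.0, 0.0]
force: [-0.0, 1.0, 1.2]
grip_width: 0.993
grip_force: 0.0
```

Run:
```python
from h import *
s=sense(); print(s["eef_pos"],s["grip_width"],s["force"])
rim("side",447,391,169); rim("wrist",545,173,75); go(545,173,117,92)
```

```text
[544.96952088 175.17689739 182.31665653] 0.993160315144526 [-0.0371874   1.02128609  1.21963562]
side rim [447.6 391.1] n 119 res 1.6 z 167.3
wrist rim [544.9 173.5] n 2911 res 1.1 z 74.6
go (545, 173, 117) offset [0.02, -0.21, 6.53] rot [-0.0, 0.2, 0.1] | yaw 92.1 j6 -1.5
```

{"op": "step_arm", "data": {"plan": [{"offset":[0,-0.2,3],"rot":[0,0,0],"gripper":8.5},{"offset":[0,-0.2,5.5],"rot":[0,0,0],"gripper":8.5},{"offset":[0,-0.2,6.5],"rot":[0,0,0],"gripper":8.5},{"offset":[0,-0.2,6.5],"rot":[0,0,0],"gripper":8.5},{"offset":[0,-0.2,6.5],"rot":[0,0,0],"gripper":5.5},{"offset":[0,-0.2,6.5],"rot":[0,0,0],"gripper":5.5},{"offset":[0,-0.2,6.5],"rot":[0,0,0],"gripper":5.5},{"offset":[0,-0.2,6.5],"rot":[0,0,0],"gripper":5.5},{"offset":[0,-0.2,6.5],"rot":[0,0,0],"gripper":5.5}]}}

```text
time_s: 30.35
eef_pos: [545.6, 172.4, 118.2]
ee_rot: [0.002, -0.017, 1.0, 0.0]
force: [-0.6, 0.5, 5.8]
grip_width: 0.754
grip_force: 42.5
```

{"op": "step_arm", "data": {"plan": [{"offset":[0,0,-1],"rot":[0,0,0],"gripper":5.5},{"offset":[0,0,-4],"rot":[0,0,0],"gripper":5.5},{"offset":[0,0,-8],"rot":[0,0,0],"gripper":5.5},{"offset":[0,0,-12],"rot":[0,0,0],"gripper":5.5},{"offset":[0,0,-16],"rot":[0,0,0],"gripper":5.5},{"offset":[0,0,-19],"rot":[0,0,0],"gripper":5.5},{"offset":[0,0,-19],"rot":[0,0,0],"gripper":5.5},{"offset":[0,0,-19],"rot":[0,0,0],"gripper":5.5}]}}

```text
time_s: 31.15
eef_pos: [544.4, 172.2, 306.4]
ee_rot: [0.0, -0.017, 1.0, -0.0]
force: [-0.2, -0.5, -2.3]
grip_width: 0.755
grip_force: 44.9
```

Run:
```python
from h import *
s=sense(); print(s["eef_pos"],s["grip_width"],s["grip_force"])
x,y,z=s["eef_pos"]; rim("wrist",x,y,z-45); go(448.5,391.5,243.3,92)
```

```text
[544.44051116 172.16031268 306.37619187] 0.7554297932927933 44.880749811418355
wrist rim [543.3 172.7] n 8132 res 1.1 z 262.5
go (448.5, 391.5, 243.3) offset [8.81, 22.26, 6.19] rot [-0.0, -0.1, -0.0] | yaw 92.0 j6 -1.5
```

{"op": "step_arm", "data": {"plan": [{"offset":[1.5,4,-1],"rot":[0,0,0],"gripper":5.5},{"offset":[3,8,-1],"rot":[0,0,0],"gripper":5.5},{"offset":[4.6,12,-1],"rot":[0,0,0],"gripper":5.5},{"offset":[6.2,16,-1],"rot":[0,0,0],"gripper":5.5},{"offset":[7.8,19.5,-1],"rot":[0,0,0],"gripper":5.5},{"offset":[8.6,21.5,-1],"rot":[0,0,0],"gripper":5.5},{"offset":[8.8,22.2,-1],"rot":[0,0,0],"gripper":5.5},{"offset":[8.8,22.2,-1],"rot":[0,0,0],"gripper":5.5},{"offset":[8.8,22.2,0],"rot":[0,0,0],"gripper":5.5},{"offset":[8.8,22.2,2],"rot":[0,0,0],"gripper":5.5},{"offset":[8.8,22.2,4],"rot":[0,0,0],"gripper":5.5},{"offset":[8.8,22.2,5],"rot":[0,0,0],"gripper":5.5}]}}

```text
time_s: 32.4
eef_pos: [449.3, 389.5, 253.2]
ee_rot: [-0.001, -0.016, 1.0, -0.001]
force: [0.4, 1.4, -1.5]
grip_width: 0.755
grip_force: 45.0
```

Run:
```python
from h import *
s=sense(); print(s["eef_pos"],s["grip_width"],s["force"])
x,y,z=s["eef_pos"]; rim("wrist",x,y,z-45); go(448.5,391.5,243,92); go(683,119.5,180,92)
```

```text
[449.28753596 389.48178943 253.20250012] 0.7552042211167024 [ 0.38301393  1.36461775 -1.5381983 ]
wrist rim [448. 390.] n 8122 res 1.1 z 209.3
go (448.5, 391.5, 243) offset [0.05, 0.2, 0.94] rot [-0.2, -0.2, -0.1] | yaw 91.9 j6 -1.09
go (683, 119.5, 180) offset [-22.52, -27.74, 7.22] rot [-0.2, -0.2, -0.1] | yaw 91.9 j6 -1.09
```

{"op": "step_arm", "data": {"plan": [{"offset":[0,0.1,0.6],"rot":[0,0,0],"gripper":5.5},{"offset":[0,0.1,1.0],"rot":[0,0,0],"gripper":5.5},{"offset":[0,0.1,1.0],"rot":[0,0,0],"gripper":5.5},{"offset":[0,0.1,1.0],"rot":[0,0,0],"gripper":8.5},{"offset":[0,0.1,1.0],"rot":[0,0,0],"gripper":8.5},{"offset":[0,0.1,1.0],"rot":[0,0,0],"gripper":8.5},{"offset":[0,0.1,1.0],"rot":[0,0,0],"gripper":8.5},{"offset":[0,0.1,-1],"rot":[0,0,0],"gripper":8.5},{"offset":[0,0.1,-4],"rot":[0,0,0],"gripper":8.5},{"offset":[0,0.1,-4],"rot":[0,0,0],"gripper":8.5}]}}

```text
time_s: 33.45
eef_pos: [449.8, 392.5, 299.8]
ee_rot: [0.003, -0.017, 1.0, 0.002]
force: [0.4, 0.5, 0.7]
grip_width: 0.994
grip_force: 0.0
```

{"op": "step_arm", "data": {"plan": [{"offset":[-3,-3.7,0],"rot":[0,0,0],"gripper":8.5},{"offset":[-6,-7.4,0],"rot":[0,0,0],"gripper":8.5},{"offset":[-9,-11,0],"rot":[0,0,0],"gripper":8.5},{"offset":[-12,-14.8,2],"rot":[0,0,0],"gripper":8.5},{"offset":[-15,-18.5,4],"rot":[0,0,0],"gripper":8.5},{"offset":[-18,-22.2,6],"rot":[0,0,0],"gripper":8.5},{"offset":[-21,-26,8],"rot":[0,0,0],"gripper":8.5},{"offset":[-22.5,-27.8,10],"rot":[0,0,0],"gripper":8.5},{"offset":[-22.5,-27.8,11],"rot":[0,0,0],"gripper":8.5},{"offset":[-22.5,-27.8,11],"rot":[0,0,0],"gripper":8.5},{"offset":[-22.5,-27.8,11],"rot":[0,0,0],"gripper":8.5}]}}

```text
time_s: 34.55
eef_pos: [683.2, 122.8, 186.5]
ee_rot: [0.0, -0.018, 1.0, -0.0]
force: [-0.1, -0.6, 1.2]
grip_width: 0.992
grip_force: 0.0
```

Run:
```python
from h import *
s=sense(); print(s["eef_pos"],s["grip_width"],s["force"])
rim("side",447,391,199); rim("wrist",683,119,75); go(683.5,119,117,92)
```

```text
[683.22282473 122.78720881 186.49684766] 0.991803324185045 [-0.14328761 -0.55042146  1.2449216 ]
side rim [447.2 391.8] n 121 res 1.5 z 196.9
wrist rim [683.9 120.4] n 2760 res 1.1 z 74.6
go (683.5, 119, 117) offset [0.01, -0.4, 7.03] rot [-0.0, 0.1, 0.1] | yaw 92.1 j6 -1.6
```

{"op": "step_arm", "data": {"plan": [{"offset":[0,-0.3,3],"rot":[0,0,0],"gripper":8.5},{"offset":[0,-0.3,5.5],"rot":[0,0,0],"gripper":8.5},{"offset":[0,-0.3,6.9],"rot":[0,0,0],"gripper":8.5},{"offset":[0,-0.3,6.9],"rot":[0,0,0],"gripper":8.5},{"offset":[0,-0.3,6.9],"rot":[0,0,0],"gripper":5.5},{"offset":[0,-0.3,6.9],"rot":[0,0,0],"gripper":5.5},{"offset":[0,-0.3,6.9],"rot":[0,0,0],"gripper":5.5},{"offset":[0,-0.3,6.9],"rot":[0,0,0],"gripper":5.5},{"offset":[0,-0.3,6.9],"rot":[0,0,0],"gripper":5.5}]}}

```text
time_s: 35.55
eef_pos: [684.4, 119.1, 119.5]
ee_rot: [0.002, -0.017, 1.0, -0.0]
force: [-1.6, 0.8, 7.3]
grip_width: 0.754
grip_force: 43.6
```

{"op": "step_arm", "data": {"plan": [{"offset":[0,0,-1],"rot":[0,0,0],"gripper":5.5},{"offset":[0,0,-4],"rot":[0,0,0],"gripper":5.5},{"offset":[1,1,-8],"rot":[0,0,0],"gripper":5.5},{"offset":[3,3,-12],"rot":[0,0,0],"gripper":5.5},{"offset":[5,5,-15],"rot":[0,0,0],"gripper":5.5},{"offset":[7.5,8,-18],"rot":[0,0,0],"gripper":5.5},{"offset":[10,11,-21],"rot":[0,0,0],"gripper":5.5},{"offset":[12,13,-22.5],"rot":[0,0,0],"gripper":5.5},{"offset":[12,13,-22.5],"rot":[0,0,0],"gripper":5.5},{"offset":[12,13,-22.5],"rot":[0,0,0],"gripper":5.5}]}}

```text
time_s: 36.55
eef_pos: [559.0, 244.8, 342.6]
ee_rot: [0.001, -0.018, 1.0, -0.0]
force: [1.0, -0.1, -3.1]
grip_width: 0.751
grip_force: 44.8
```

Run:
```python
from h import *
s=sense(); print(s["eef_pos"],s["grip_width"],s["grip_force"])
x,y,z=s["eef_pos"]; rim("wrist",x,y,z-45); go(448.5,391.8,273,92)
```

```text
[558.95223131 244.80203694 342.57950029] 0.7507469210767996 44.7955222427845
wrist rim [558.  245.3] n 7662 res 1.1 z 297.6
go (448.5, 391.8, 273) offset [10.57, 15.13, 6.86] rot [-0.0, -0.0, -0.0] | yaw 92.0 j6 -1.38
```

{"op": "step_arm", "data": {"plan": [{"offset":[2.5,3.5,0],"rot":[0,0,0],"gripper":5.5},{"offset":[5,7,0],"rot":[0,0,0],"gripper":5.5},{"offset":[7.5,10.7,0],"rot":[0,0,0],"gripper":5.5},{"offset":[9.5,13.5,0],"rot":[0,0,0],"gripper":5.5},{"offset":[10.4,14.8,0],"rot":[0,0,0],"gripper":5.5},{"offset":[10.6,15.1,0],"rot":[0,0,0],"gripper":5.5},{"offset":[10.6,15.1,0],"rot":[0,0,0],"gripper":5.5},{"offset":[10.6,15.1,0],"rot":[0,0,0],"gripper":5.5},{"offset":[10.6,15.1,2],"rot":[0,0,0],"gripper":5.5},{"offset":[10.6,15.1,4],"rot":[0,0,0],"gripper":5.5},{"offset":[10.6,15.1,5.5],"rot":[0,0,0],"gripper":5.5},{"offset":[10.6,15.1,6],"rot":[0,0,0],"gripper":5.5}]}}

```text
time_s: 37.8
eef_pos: [448.7, 390.7, 280.1]
ee_rot: [-0.001, -0.016, 1.0, -0.001]
force: [1.0, 0.6, -1.7]
grip_width: 0.749
grip_force: 44.9
```

Run:
```python
from h import *
s=sense(); print(s["eef_pos"],s["grip_width"],s["force"])
x,y,z=s["eef_pos"]; rim("wrist",x,y,z-45); go(448.5,391.8,273,92)
```

```text
[448.67167511 390.70298935 280.06373884] 0.7488223245929991 [ 1.02970335  0.59130248 -1.73531725]
wrist rim [447.6 391.2] n 7594 res 1.1 z 235.1
go (448.5, 391.8, 273) offset [0.01, 0.09, 0.73] rot [-0.1, -0.1, -0.1] | yaw 91.9 j6 -1.08
```

{"op": "step_arm", "data": {"plan": [{"offset":[0,0,0.4],"rot":[0,0,0],"gripper":5.5},{"offset":[0,0,0.7],"rot":[0,0,0],"gripper":5.5},{"offset":[0,0,0.7],"rot":[0,0,0],"gripper":5.5},{"offset":[0,0,0.7],"rot":[0,0,0],"gripper":8.5},{"offset":[0,0,0.7],"rot":[0,0,0],"gripper":8.5},{"offset":[0,0,0.7],"rot":[0,0,0],"gripper":8.5},{"offset":[0,0,0.7],"rot":[0,0,0],"gripper":8.5},{"offset":[0,0,-1.5],"rot":[0,0,0],"gripper":8.5},{"offset":[0,0,-5],"rot":[0,0,0],"gripper":8.5},{"offset":[0,0,-8],"rot":[0,0,0],"gripper":8.5},{"offset":[0,0,-8],"rot":[0,0,0],"gripper":8.5}]}}

```text
time_s: 38.95
eef_pos: [448.5, 392.3, 366.3]
ee_rot: [0.004, -0.017, 1.0, 0.002]
force: [0.1, 0.5, 0.3]
grip_width: 0.995
grip_force: 0.0
```

{"op": "step_arm", "data": {"plan": [{"offset":[0,-5,0],"rot":[0,0,0],"gripper":8.5},{"offset":[0,-10,0],"rot":[0,0,0],"gripper":8.5},{"offset":[2,-15,0],"rot":[0,0,0],"gripper":8.5},{"offset":[4,-20,0],"rot":[0,0,0],"gripper":8.5},{"offset":[6,-25,0],"rot":[0,0,0],"gripper":8.5},{"offset":[8,-29,0],"rot":[0,0,0],"gripper":8.5},{"offset":[8,-29,0],"rot":[0,0,0],"gripper":8.5},{"offset":[8,-29,0],"rot":[0,0,0],"gripper":8.5},{"offset":[8,-29,0],"rot":[0,0,0],"gripper":8.5}]}}

```text
time_s: 39.85
eef_pos: [378.4, 100.0, 361.6]
ee_rot: [-0.0, -0.017, 1.0, 0.0]
force: [1.2, 0.9, -0.2]
grip_width: 0.996
grip_force: 0.0
```

Run:
```python
from h import *
s=sense(); print(s["eef_pos"],s["force"])
for n in ("side","top"):
    for k in range(0,6): print(k,end=" "); rim(n,447,391,79+30*k,60)
handles(); a=cap("side")[0]; b=cap("top")[0]
save("fin",np.hstack([a[100:400,150:500],cv2.resize(b[120:270,140:520],None,fx=1.18,fy=2)[:300]]))
```

```text
[378.41624256 100.01127271 361.63462836] [ 1.15925124  0.91486152 -0.15649538]
0 side rim [446.3 393.7] n 100 res 2.8 z 78.4
1 side rim [447.1 394.5] n 106 res 3.0 z 109.0
2 side rim [448.4 393.3] n 75 res 2.2 z 138.8
3 side rim [448.6 393.5] n 65 res 2.6 z 168.7
4 side rim [446.7 393.1] n 44 res 2.0 z 197.1
5 side rim: few points 17
0 top rim [446.3 389.9] n 80 res 1.7 z 80.0
1 top rim [446.5 389.5] n 85 res 1.6 z 109.9
2 top rim [447.9 390.2] n 88 res 1.6 z 140.2
3 top rim [448.1 389.7] n 102 res 1.7 z 170.0
4 top rim [448.1 386.4] n 201 res 2.7 z 199.9
5 top rim [447.1 389.6] n 240 res 1.1 z 229.3
wrist handle [ 492.8 -128.1] [ 40. 395.] long axis -45.7 n 367
top handle [ 617.1 -262.6] [54. 23.] long axis 3.5 n 105
top handle [ 609.5 -151.1] [59. 19.] long axis 4.4 n 102
```

View pics/fin.png

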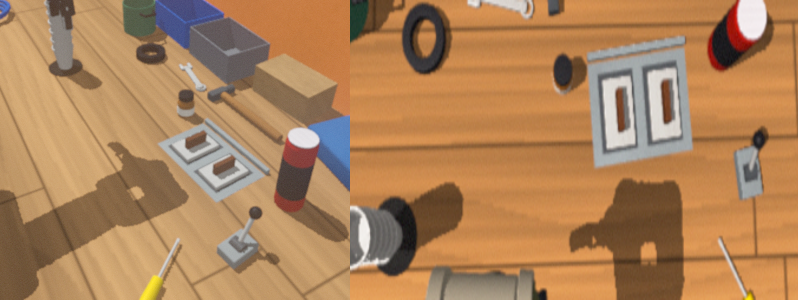

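The picture shows a single stack on the mat, both plates within their bays and the lever thrown over. I take one closer look at the plates before handing in.

Run:
```python
from h import *
img,P,M,f,c=cap("top"); save("fin2",cv2.resize(img[132:212,330:510],None,fx=4.4,fy=4.4,interpolation=cv2.INTER_CUBIC))
g=cv2.cvtColor(img,cv2.COLOR_RGB2GRAY); v,u=np.mgrid[:400,:640]
for b,ctr in (("L",(367,175)),("R",(406,171))):
    m=((g>205)&(abs(u-ctr[0])<17)&(abs(v-ctr[1])<24)); 
    q=np.array([ray(a,bb,M,f,c,12)[:2] for bb,a in zip(*np.nonzero(m))],np.float32); print(b,m.sum(),cv2.minAreaRect(q) if len(q)>5 else "")
z=P[...,2]; m=(z>85)&(z<125)&(P[...,0]>500)&(P[...,0]<640)&(P[...,1]<-400)&(P[...,1]>-520)&(img.sum(2)<150)
print("ball",np.median(P[m],0).round(0))
```

```text
L 493 ((608.688720703125, -145.47189331054688), (95.11660766601562, 65.65168762207031), 4.89570426940918)
R 490 ((619.9032592773438, -255.73841857910156), (97.52747344970703, 65.71266174316406), 4.663595676422119)
ball [ 554. -445.  102.]
```

View pics/fin2.png

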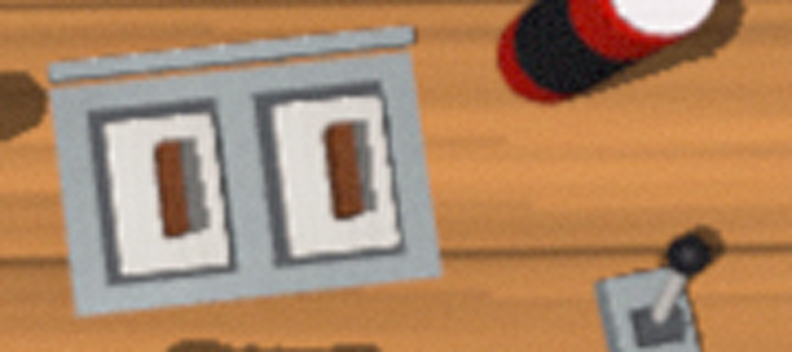

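Both plates lie squarely in their bays, within about 4 mm and 0.3°, and the lever is fully over. I hand in the job.

```bash
python3 -c "
from rig import *
print(finish_job())"
```

```text
the job is handed in; nothing more can be done
None
```

I handed the job in at about 40 s of the 210 s allowed: the lever is at its off stop, a plate lies square in each bay within about 4 mm, and all five loose cups are nested on the base cup on its mat (no pass/fail verdict was returned).

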